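# Earth the board and snap the test cap onto the tilted port

## Robot

A 6-joint arm with a two-finger parallel gripper is mounted at the origin on the work surface. World frame = base frame: x ahead of the robot, y to its left, z up, the work surface at z = 0. Lengths are in m, angles in rad, forces in N, time in s.
With the tool pointing down it reaches from about 0.275 to 0.875 m from the base axis. Payload 12.5 kg.
Tool frame: the origin (TCP) lies midway between the tips of the shut fingers; the grasp point (between the pads) lies 19 mm behind it; z points along the fingers, y is the direction in which the jaws open and shut (so a half turn about z gives the same grasp; the last joint's range is limited). The gripper opens to 85 mm and grips with 20 to 120 N. Pads are 22 mm wide; open, the fingers measure 114 mm over their backs; the gripper's body (76 mm by 85 mm) begins 54 mm behind the grasp point. The pads swing forward as they close: fully open they stand 13 mm farther back than shut.
Start: joints at [1.26, 0.351, 1.652, -0, 1.139, -0.085], TCP at [0.123, 0.536, 0.196] pointing down, gripper open.
Joint ranges: [-2.75, 2.75], [-0.79, 2.1], [0.01, 2.65], [-1.57, 4.71], [0.07, 3.14], [-2.87, 2.87]. Speed limits (rad/s): [2.22, 2.22, 2.79, 3.14, 3.14, 3.14].

## Interface

Orientations are given as a unit quaternion [w, x, y, z].
In Python, from station import read_state, get_image, calibration, env, models gives the robot as it stands.
- The arm moves only by the tool step_arm, never from a script. Its argument "rows" is a list of rows, each an object of numbers: "dx", "dy", "dz": the shift along the tool's x, y, z in cm; "wx", "wy", "wz": the turn, a rotation vector about the tool's x, y, z in rad. In form: [{"dx": .., "dy": .., "dz": .., "wx": .., "wy": .., "wz": ..}, ...]. A call has 1 to 10 rows; each row shifts and turns the pose as measured when the row begins, along the tool's axes as they then stand; what a row does not reach is not made up. A row lasts 1/8 s, in which the tool goes at most 62.5 mm and 10.7 degrees, less where a joint would pass 70% of its speed; a pose out of reach is approached as far as the arm can. A call with a gripper value outside its range is refused whole. "grip" is the finger opening in cm, from 0 to 8.54, set as the call begins (left out, the last holds). The fingers move at their own pace and stop on an object; the grip force is fixed at half the most. Time passes only in rows, so rows that do not move let the fingers close. It gives the time, the measured TCP pose, the force and the opening at its end, in the units of the state.
- read_state(): the state, without advancing time (a new reading comes with each control period).
- get_image(name): name is "side" or "top"; returns the picture (420x560x3 uint8, red, green, blue); there is no depth.
- calibration(name): a dict with "camera_matrix" (3x3 intrinsics, pixels), "k1" (the pictures are not rectified: a ray, as slopes to the right and down, at radius r is drawn at 1 + k1 r^2 times it, then the intrinsics apply), "world_to_cam" (4x4, takes a point from world to camera coordinates). Camera axes: x right, y up, looking along -z (the intrinsics and any distortion apply to the point x, -y, -z); pixel columns grow to the right and rows downward; lengths in m; the calibration is good to about 2 mm. A picture is of the moment at which its call begins. calibration takes no time and is no camera call.
- env.finish_job(): hands the job in, once; it reports no verdict.
Trained networks look in the newest picture that a camera, given by its name, has taken for a name from the list of things; names that differ only in an ending like _2 or _b are one class to them, and where a whole thing is asked for, a point or a joint stands for the part that bears it (a point fixed in the world has none). Each returns a list of dicts, best first, with "score" (0 to 1); they miss things now and then, are a little off and sometimes report something else, mostly with a low value. They report only what shows in the picture. A call takes as long as a camera call. They do not tell look-alikes from the thing itself.
- models.search_frame(query, camera): "bbox" ([centre column, centre row, width, height] in pixels, round what is visible of it).
- models.place_of(query, camera): "location" ([column, row] in pixels: a listed point, or the origin of a listed thing).
The state is a dict: "clock": time; "q": joint angles; "qd": joint speeds; "effort": joint torques, N m; "eef_pos": TCP position; "tool_rot": TCP orientation; "force": force on the tool from outside, world axes, zero at the start; "wrist_torque": the same for the moment, N m; "width": opening from 0.0 (shut) to 1.0 (fully open).
Only numpy, scipy, OpenCV 4.12 (cv2) and the standard library are available. Lean on these libraries where they do the work, as an engineer would, in place of code of your own. Each camera call takes 0.05 s, during which the arm holds its last target.

## Task

Get the board in the test fixture ready for its measurement: first slip the steel collar over the upright post until it lies flat on the brass pad and let go of it. Then take the steel test cap, press its open end squarely onto the tilted port until both side latches snap in behind its flange, and push on until it is fully home against the spring pin; the port only makes contact while it is pushed home, so finish with the cap still in the gripper and still pressed home. Leave the other things on the bench where they are.

Things in the scene. Friction and masses are not known exactly. Their poses are not given: they have to be found in the camera images.
- fixture: test fixture, fixed: aluminium plate 200 x 270 x 12 mm (x, y, z) with a green circuit board, board top 15 mm above the bench. Origin: centre of the plate's underside. In its frame the upright post is at x 0, y +75 mm, the tilted port at x +10, y -60 mm; +x points roughly away from the robot. On the board nothing within 35 mm of the post's axis is taller than 3 mm
- post_seat (a point): centre of the round brass pad (48 mm across, its top 17 mm above the bench) at the foot of the upright steel post; axes as the fixture's. The post is 15 mm in diameter and rises 40 mm above this point, its top 4 mm tapering to 10 mm. The collar, when seated, rests on this pad
- port: tilted port on the fixture: grey block whose flat top face (the seat) leans 25 degrees from level towards the fixture's +x. Origin: centre of the seat, 60 mm above the bench. z: the port's axis, square to the seat, pointing up and to the fixture's +x (away from the robot), 25 degrees from vertical; y: as the fixture's y. With the cap fully home, the cap's origin is at this origin and its z along this z
- pin_tip (a point): tip of the brass spring pin (8 mm in diameter) on the port's axis, 34 mm from the seat when free. The pin sticks out of the fixed brass nipple, which stands on the seat: 15 mm in diameter, 21 mm high, its last 3 mm tapering to 11 mm
- pin (a joint): how far the spring pin is pushed in, m: 0 free, at most 0.012. It pushes back with 5 N at first and 1 N more per mm. The cap's inner end meets it when the cap is 8 mm from home; latched but let go, the cap is lifted 5 to 6 mm from home (pin near 0.0025); fully home reads 0.008 (13 N)
- latch_l (a joint): spring latch at the port's +y side, m that its nose is pushed outwards: 0 at rest, at most 0.008. Nose: 18 mm above the seat, 14.5 mm from the axis; the cap's cone pushes it out 3 mm, then it springs back behind the flange and the cap stays on. Both latches take about 10 N along the axis to pass. Its dark housing, 25 mm high, is 28 to 47 mm from the axis
- latch_r (a joint): the same latch on the -y side
- collar: loose plain steel ring, 36 mm outside, 18 mm bore, 28 mm high, 0.12 kg, lying flat on the bench with the bore upright. Origin: centre of its underside; z up along the bore
- test_cap: loose steel cap standing on its open end, 70 mm high, 0.15 kg, round. Origin: centre of the rim of the open lower end; z along its axis to the closed top. From the rim up: cone of 25 to 35 mm diameter, flange at 9 to 10 mm, neck 25 mm wide to 26 mm, ribbed grip 30 mm wide to the top. Bore 18 mm, 26 mm deep, flared at the rim. Grip it above 32 mm height to clear the latch housings
- heat_sink: bystander: finned aluminium heat sink 40 x 40 x 26 mm; origin under its centre
- stick_board: bystander: small green circuit board 32 x 75 x 5 mm lying flat; origin under its centre
- jar: bystander: closed white jar 52 mm across, 60 mm high; origin under its centre
- screwdriver: bystander: screwdriver 170 mm long lying flat along its own x; origin near its middle
Mind the look-alikes: they are no part of the job. What is shaped like the collar but red is not meant.

How it is judged:
By the outcome, as a careful person would: the job done as asked, in the order asked, and still so for the second after the job is handed in, while the arm keeps its last pose, push and grip.
It also fails if it takes over 54 s, if anything falls off the work surface, if the arm or the gripper's body presses on something with over 40 N, if the wrist force passes 120 N, or if a joint passes its speed limit or range.

## Working session

There is one attempt and no reset: what is moved stays moved. The work goes in short steps, Python scripts to look and compute and a tool call to move; the robot and the scene stay as the last step left them, time stands still between calls to the robot, and variables do not carry over. Pictures are saved under pics/ and viewed, and the job is handed in when it is done.

Besides the shell and the picture viewer there is one more tool, called after ">>>" by a JSON object that holds its "api" and its "payload", one argument or row to a line. step_arm: Moves the arm, as the interface text tells. Its arguments: {"type":"object","properties":{"rows":{"type":"array"},"grip":{"type":"number"}},"required":["rows"]}

```bash
ls; mkdir -p pics; python3 - <<'E'
from station import read_state, get_image, calibration, env, models
import cv2,json
for c in("side","top"):
    im=get_image(c); cv2.imwrite(f"pics/{c}0.png",im[:,:,::-1])
    k=calibration(c); print(c,k)
    for q in("collar","test_cap","fixture","port","post_seat","pin_tip","heat_sink","jar","stick_board","screwdriver"):
        print(q,[(round(d['score'],2),[round(x) for x in d['location']]) for d in models.place_of(q,c)][:4])
print(read_state())
E
```

```text
pics
side {'camera_matrix': array([[541.53018323,   0.        , 281.1239109 ],
       [  0.        , 541.53018323, 215.02665644],
       [  0.        ,   0.        ,   1.        ]]), 'k1': 0.0202600814117228, 'world_to_cam': array([[-0.92838904, -0.37123008, -0.01679354,  0.43715238],
       [ 0.27161171, -0.70871377,  0.65111587, -0.17889729],
       [-0.25361561,  0.59992751,  0.75879253, -1.21739702],
       [ 0.        ,  0.        ,  0.        ,  1.        ]])}
collar [(0.67, [233, 352]), (0.66, [242, 326])]
test_cap []
fixture [(0.6, [264, 222])]
port [(0.56, [269, 191])]
post_seat [(0.85, [245, 238])]
pin_tip [(0.35, [147, 336])]
heat_sink [(0.85, [145, 338])]
jar [(0.76, [264, 132])]
stick_board [(0.95, [303, 368])]
screwdriver [(0.88, [379, 173])]
top {'camera_matrix': array([[512.68890341,   0.        , 281.32572597],
       [  0.        , 512.68890341, 211.69962805],
       [  0.        ,   0.        ,   1.        ]]), 'k1': -0.0997222139587619, 'world_to_cam': array([[-0.05282065, -0.99860143, -0.00227395,  0.0376793 ],
       [ 0.972401  , -0.05195274,  0.22745813, -0.50
[... 469 characters left out ...]
152])]
screwdriver [(0.73, [421, 292])]
{'clock': 1.1, 'q': array([ 1.26043356e+00,  3.50716492e-01,  1.65180346e+00,  1.04740718e-05,
        1.13910222e+00, -8.45929430e-02]), 'qd': array([-0.0001619 ,  0.00080339, -0.00104915, -0.00088349,  0.00160572,
       -0.0003301 ]), 'effort': array([-3.20116713e-03, -5.06029487e+01, -2.91643846e+01, -2.89697264e-04,
        7.14537600e-04,  2.95813230e-06]), 'eef_pos': array([0.12308429, 0.53603251, 0.1960792 ]), 'tool_rot': array([-7.55945361e-06,  1.12647495e-01,  9.93635014e-01, -1.35373413e-05]), 'force': array([-0.96855478, -0.4775812 , -1.19939303]), 'wrist_torque': array([-0.02432215, -0.06002032, -0.01685063]), 'width': 0.9978834891376612}
```

View pics/side0.png

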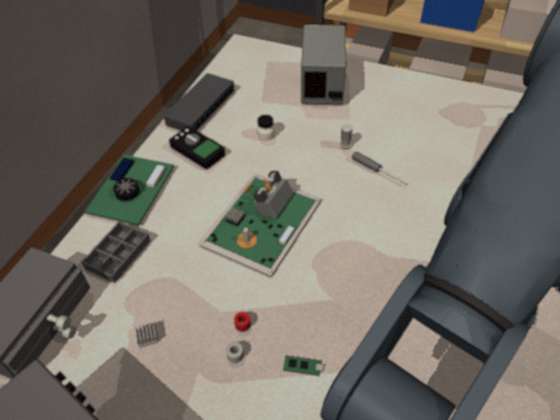

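View pics/top0.png

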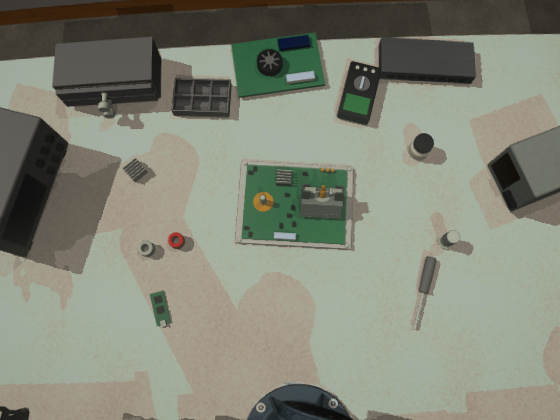

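```bash
cat > h.py <<'E'
import numpy as np, cv2
from scipy.optimize import least_squares
from scipy.spatial.transform import Rotation as R
from station import read_state, get_image, calibration, env, models
C={c:calibration(c) for c in("side","top")}
def proj(P,c):
    P=np.atleast_2d(P); k=C[c]; T=k["world_to_cam"]
    p=P@T[:3,:3].T+T[:3,3]; s=np.c_[p[:,0]/-p[:,2],-p[:,1]/-p[:,2]]
    r2=(s**2).sum(1,keepdims=True); s=s*(1+k["k1"]*r2)
    K=k["camera_matrix"]; return s*[K[0,0],K[1,1]]+[K[0,2],K[1,2]]
def atz(uv,c,z):
    f=lambda p: proj([p[0],p[1],z],c)[0]-uv
    return least_squares(f,[0.5,0]).x
def tri(d):
    f=lambda p: np.concatenate([proj(p,c)[0]-d[c] for c in d])
    r=least_squares(f,[0.5,0,0.03]); return r.x,r.fun
def crop(im,c,u,v,w,h,s,name,pts=()):
    # pts projected overlays
    x0,y0=int(u-w/2),int(v-h/2); 
    x0=max(x0,0);y0=max(y0,0)
    a=cv2.resize(im[y0:y0+h,x0:x0+w,::-1],None,fx=s,fy=s,interpolation=cv2.INTER_CUBIC).copy()
    for q in pts:
        p=(np.array(q)-[x0,y0]+.5)*s-.5; cv2.circle(a,(int(round(p[0])),int(round(p[1]))),2,(255,0,255),-1)
    for t in range(0,w,10): cv2.putText(a,str(x0+t),(t*s,10),0,.35,(0,255,255)); cv2.line(a,(t*s,12),(t*s,18),(0,255,255))
    for t in range(0,h,10): cv2.putText(a,str(y0+t),(0,t*s+4),0,.35,(0,255,255))
    cv2.imwrite("pics/"+name,a)
def ring(c0,r,axis=(0,0,1),n=36):
    axis=np.array(axis,float);axis/=np.linalg.norm(axis)
    e=np.cross(axis,[0,1,0.01]);e/=np.linalg.norm(e);g=np.cross(axis,e)
    t=np.linspace(0,2*np.pi,n,endpoint=False)[:,None]
    return np.array(c0)+r*(np.cos(t)*e+np.sin(t)*g)
E
python3 - <<'E'
from h import *
S=cv2.imread("pics/side0.png")[:,:,::-1];T=cv2.imread("pics/top0.png")[:,:,::-1]
crop(S,"side",262,222,132,100,6,"s_fix.png"); crop(T,"top",296,205,132,100,6,"t_fix.png")
crop(S,"side",238,340,60,60,8,"s_col.png"); crop(T,"top",160,244,60,60,8,"t_col.png")
crop(S,"side",346,136,60,60,8,"s_cap.png"); crop(T,"top",449,240,60,60,8,"t_cap.png")
a=np.hstack([cv2.imread(f"pics/{n}.png")[:300] if 0 else cv2.resize(cv2.imread(f"pics/{n}.png"),(390,390)) for n in("s_col","t_col")]);cv2.imwrite("pics/col.png",a)
a=np.hstack([cv2.resize(cv2.imread(f"pics/{n}.png"),(390,390)) for n in("s_cap","t_cap")]);cv2.imwrite("pics/cap.png",a)
print(tri({"side":[245,238],"top":[261,201]}), tri({"side":[235,358],"top":[147,249]}))
E
```

```text
(array([0.53983073, 0.05690089, 0.02623219]), array([ 0.47555475,  0.15198585, -0.10625122, -0.47440658])) (array([ 0.44326886,  0.33260702, -0.00753151]), array([-0.53228292, -0.15687258,  0.13240705,  0.61340104]))
```

View pics/s_fix.png

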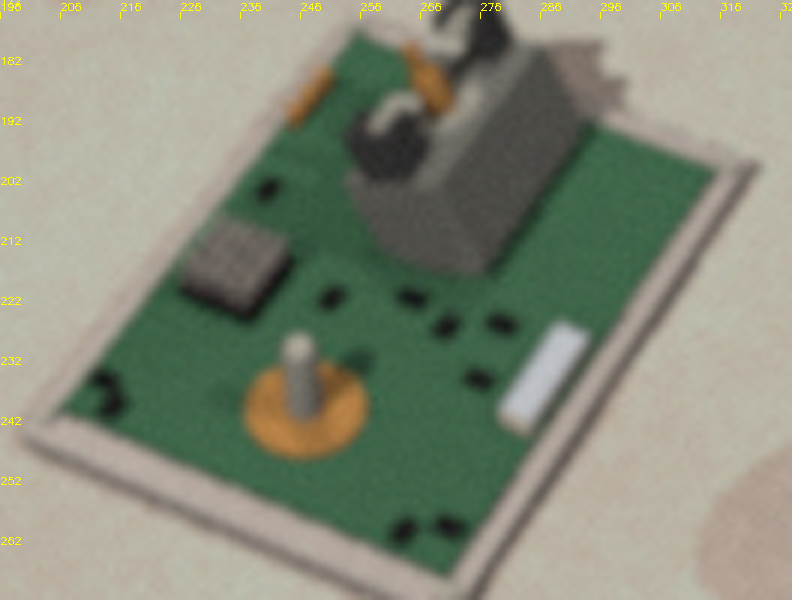

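View pics/t_fix.png

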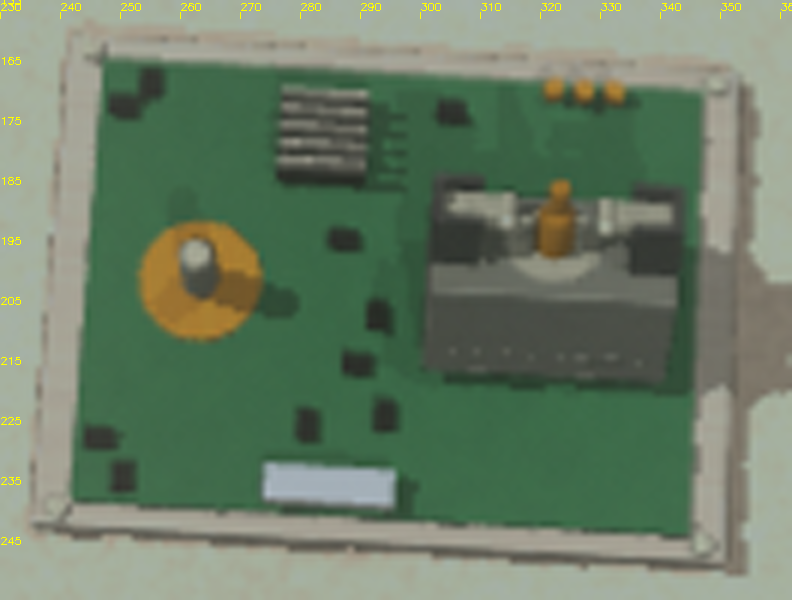

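View pics/col.png

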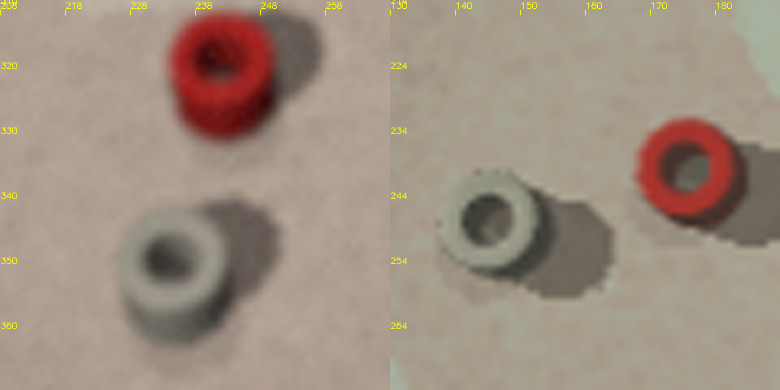

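View pics/cap.png

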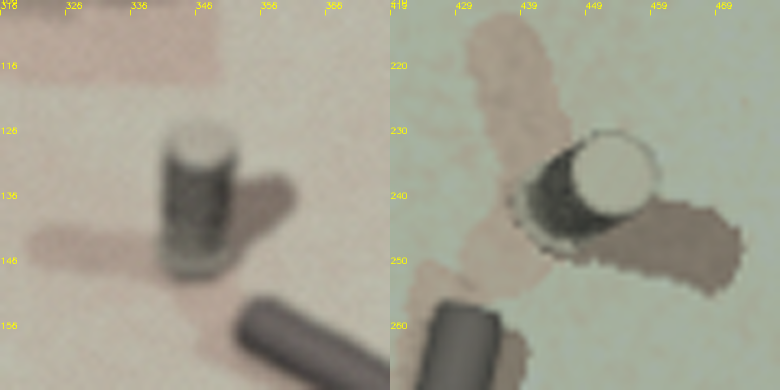

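```bash
cat > fit.py <<'E'
from h import *
def s(x,y): return np.array([196+(x+.5)/6-.5,172+(y+.5)/6-.5])
def t(x,y): return np.array([230+(x+.5)/6-.5,155+(y+.5)/6-.5])
obs=[]
# name, local point, side, top
a=np.deg2rad(25); ax=np.array([np.sin(a),0,np.cos(a)])
port=np.array([.01,-.06,.06])
O=[("pad",[0,.075,.017],s(306,408),t(201,281)),
("ptop",[0,.075,.057],s(299,347),t(196,251)),
("pin",port+.034*ax,s(410,50),t(560,185))]
G={(1,1):(s(362,35),None)}
# green corners: top view TL=(+x,+y) (far,left)
Gs={(1,1):s(62,412),(1,-1):s(362,35),(-1,-1):s(715,170),(-1,1):s(450,578)}
Gt={(1,1):t(104,58),(1,-1):t(705,95),(-1,-1):t(690,538),(-1,1):t(72,500)}
def res(p,use,full=False):
    x,y,th,gx,gy=p; Rm=R.from_rotvec([0,0,th]).as_matrix()
    W=lambda l: Rm@np.array(l)+[x,y,0]
    out=[]
    for n,l,us,ut in O:
        if "side" in use: out+=list(proj(W(l),"side")[0]-us)
        if "top" in use: out+=list(proj(W(l),"top")[0]-ut)
    for k in Gs:
        l=[k[0]*gx,k[1]*gy,.015]
        if "side" in use: out+=list(.7*(proj(W(l),"side")[0]-Gs[k]))
        if "top" in use: out+=list(.7*(proj(W(l),"top")[0]-Gt[k]))
    return out
if __name__=="__main__":
    np.set_printoptions(precision=4,suppress=True)
    for use in(("side",),("top",),("side","top")):
        r=least_squares(res,[.55,0,0,.09,.12],args=(use,))
        x,y,th=r.x[:3]; Rm=R.from_rotvec([0,0,th]).as_matrix()
        print(use,r.x); print(np.round(r.fun.reshape(-1,2),1).tolist())
        print(" post",Rm@[0,.075,.017]+[x,y,0]," port",Rm@port+[x,y,0])
    for n,us,ut,z in(("collar",[234.2,349.4],[145.3,247.8],.028),("cap",[346,127.6],[452.4,236.2],.07)):
        print(n,atz(us,"side",z),atz(ut,"top",z),tri({"side":us,"top":ut}))
E
python3 fit.py
```

```text
('side',) [ 0.53   -0.0202 -0.1115  0.0885  0.1197]
[[0.2, 0.3], [0.2, 0.1], [0.2, -0.3], [0.0, -0.1], [-0.4, -0.0], [0.1, -0.0], [-0.5, -0.1]]
 post [0.5383 0.0544 0.017 ]  port [ 0.5332 -0.0809  0.06  ]
('top',) [ 0.5319 -0.0223 -0.1131  0.0898  0.1199]
[[-0.0, -0.2], [0.1, 0.4], [0.3, 0.4], [0.0, -0.1], [-0.2, -0.4], [-0.1, -0.3], [-0.3, -0.1]]
 post [0.5404 0.0522 0.017 ]  port [ 0.5351 -0.0831  0.06  ]
('side', 'top') [ 0.5311 -0.0216 -0.1124  0.0893  0.1199]
[[-0.1, -0.2], [-0.3, 0.1], [0.0, -0.5], [-0.2, 0.8], [-0.0, -0.8], [-0.0, 0.8], [-0.3, -0.6], [-0.2, 0.3], [-0.7, -0.5], [-0.4, -0.0], [0.2, -0.3], [-0.3, -0.3], [-0.5, -0.4], [-0.5, -0.0]]
 post [0.5395 0.0529 0.017 ]  port [ 0.5343 -0.0824  0.06  ]
collar [0.4416 0.3306] [0.4416 0.3277] (array([0.4426, 0.3288, 0.0239]), array([ 0.0923,  0.0274, -0.0229, -0.1057]))
cap [ 0.4234 -0.3652] [ 0.4238 -0.3676] (array([ 0.4243, -0.3687,  0.067 ]), array([-0.0019, -0.0005,  0.0003,  0.0016]))
```

```bash
cat >> h.py <<'E'
def pose():
    s=read_state(); q=s["tool_rot"]; return np.array(s["eef_pos"]),R.from_quat([q[1],q[2],q[3],q[0]]),s
def down(jaw_angle,tilt=0,fyaw=0):
    # tool z down, tool y at world angle jaw_angle; 
    y=np.array([np.cos(jaw_angle),np.sin(jaw_angle),0]); z=np.array([0,0,-1.]); x=np.cross(y,z)
    return R.from_matrix(np.c_[x,y,z])
def rows(pt,Rt,p=None,Rc=None,n=None):
    if p is None: p,Rc,_=pose()
    w=(Rc.inv()*Rt).as_rotvec(); d=np.array(pt)-p
    if n is None: n=int(max(1,np.ceil(np.linalg.norm(w)/.18),np.ceil(np.linalg.norm(d)/.06)))
    out=[]
    Rk=Rc
    for k in range(n):
        out.append(np.r_[Rk.inv().apply(d/n)*100,w/n]); Rk=Rk*R.from_rotvec(w/n)
    np.set_printoptions(precision=3,suppress=True)
    print("n",n); print(np.array(out).round(3))
E
python3 - <<'E'
from h import *
red=atz([174.8,238.8],"top",.028);col=atz([145.3,247.8],"top",.028); print(red,red-col,np.linalg.norm(red-col))
d=red-col; a=np.arctan2(d[1],d[0])
p,Rc,s=pose(); y=Rc.as_matrix()[:,1]; cur=np.arctan2(y[1],y[0]); print(a,cur,Rc.as_matrix())
for b in (a+np.pi/2,a-np.pi/2): print(b,b-cur)
rows([.4416,.329,.10],down(a+np.pi/2))
E
```

```text
[0.45920768 0.25900463] [ 0.01756186 -0.06865035] 0.07086105862767302
-1.3203512966598396 1.3450221164314653 [[-9.74621084e-01  2.23860991e-01 -1.80725708e-05]
 [ 2.23860991e-01  9.74621083e-01 -2.51992457e-05]
 [ 1.19727804e-05 -2.86054597e-05 -1.00000000e+00]]
0.2504450301350569 -1.0945770862964084
-2.891147623454736 -4.2361697398862015
n 7
[[-5.097 -1.864  1.373 -0.     0.     0.156]
 [-5.325 -1.047  1.373 -0.     0.     0.156]
 [-5.423 -0.205  1.373 -0.     0.     0.156]
 [-5.389  0.642  1.373 -0.     0.     0.156]
 [-5.223  1.473  1.373 -0.     0.     0.156]
 [-4.93   2.269  1.373 -0.     0.     0.156]
 [-4.517  3.009  1.373 -0.     0.     0.156]]
```

>>> {"api": "step_arm", "payload": {
  "rows": [
    {"dx":-5.1,"dy":-1.86,"dz":1.37,"wz":0.156},
    {"dx":-5.32,"dy":-1.05,"dz":1.37,"wz":0.156},
    {"dx":-5.42,"dy":-0.2,"dz":1.37,"wz":0.156},
    {"dx":-5.39,"dy":0.64,"dz":1.37,"wz":0.156},
    {"dx":-5.22,"dy":1.47,"dz":1.37,"wz":0.156},
    {"dx":-4.93,"dy":2.27,"dz":1.37,"wz":0.156},
    {"dx":-4.5,"dy":3.0,"dz":1.37,"wz":0.156},
    {"dx":0}
  ],
  "grip": 7
}}

```text
invalid input at $.rows[0]: expected keys dx, dy, dz, wx, wy, wz
```

```bash
python3 - <<'E'
from h import *
p,Rc,s=pose(); print(p,s["clock"],s["width"],s["force"])
rows([.4416,.329,.03],down(.25))
im=get_image("top"); crop(im,"top",146,248,120,90,6,"t1.png")
im=get_image("side"); crop(im,"side",236,330,120,90,6,"s1.png")
E
```

```text
[0.12308429 0.53603251 0.1960792 ] 1.1 0.9978834891376612 [-0.96855478 -0.4775812  -1.19939303]
n 7
[[-5.097 -1.864  2.373 -0.     0.     0.156]
 [-5.325 -1.047  2.373 -0.     0.     0.156]
 [-5.423 -0.205  2.373 -0.     0.     0.156]
 [-5.389  0.643  2.373 -0.     0.     0.156]
 [-5.223  1.474  2.373 -0.     0.     0.156]
 [-4.929  2.27   2.373 -0.     0.     0.156]
 [-4.516  3.01   2.373 -0.     0.     0.156]]
```

>>> {"api": "step_arm", "payload": {
  "rows": [
    {"dx":-5.1,"dy":-1.86,"dz":1.37,"wx":0,"wy":0,"wz":0.156},
    {"dx":-5.32,"dy":-1.05,"dz":1.37,"wx":0,"wy":0,"wz":0.156},
    {"dx":-5.42,"dy":-0.2,"dz":1.37,"wx":0,"wy":0,"wz":0.156},
    {"dx":-5.39,"dy":0.64,"dz":1.37,"wx":0,"wy":0,"wz":0.156},
    {"dx":-5.22,"dy":1.47,"dz":1.37,"wx":0,"wy":0,"wz":0.156},
    {"dx":-4.93,"dy":2.27,"dz":1.37,"wx":0,"wy":0,"wz":0.156},
    {"dx":-4.5,"dy":3.0,"dz":1.37,"wx":0,"wy":0,"wz":0.156},
    {"dx":0,"dy":0,"dz":0,"wx":0,"wy":0,"wz":0}
  ],
  "grip": 7
}}

```text
clock: 2.2
eef_pos: [0.4491, 0.3204, 0.098]
tool_rot: [-0.0, 0.626, 0.78, 0.002]
force: [0.5, 0.9, 0.4]
width: 0.82
```

```bash
python3 - <<'E'
from h import *
p,Rc,s=pose(); print(p,s["clock"],s["width"],s["force"])
rows([.4416,.329,.05],down(.25))
im=get_image("top"); crop(im,"top",146,248,120,90,6,"t1.png")
im=get_image("side"); crop(im,"side",236,330,120,90,6,"s1.png")
E
```

```text
[0.44907114 0.32038632 0.09799549] 2.2 0.8195560121072858 [0.54047388 0.91309694 0.41686967]
n 1
[[ 0.986 -0.557  4.801  0.003 -0.003 -0.031]]
```

View pics/t1.png

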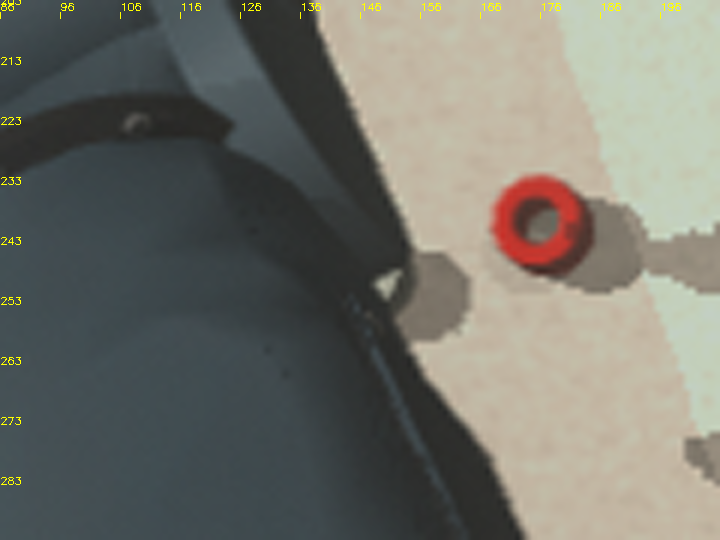

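View pics/s1.png

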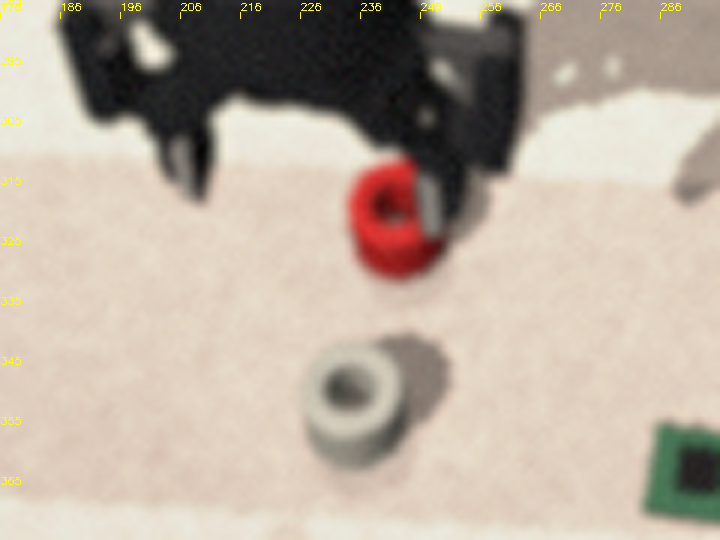

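>>> {"api": "step_arm", "payload": {
  "rows": [
    {"dx":0.99,"dy":-0.56,"dz":2.5,"wx":0,"wy":0,"wz":-0.03},
    {"dx":0,"dy":0,"dz":0,"wx":0,"wy":0,"wz":0}
  ]
}}

```text
clock: 2.55
eef_pos: [0.438, 0.3327, 0.0745]
tool_rot: [-0.0, 0.61, 0.793, 0.003]
force: [0.2, 0.4, 0.7]
width: 0.817
```

```bash
python3 - <<'E'
from h import *
p,Rc,s=pose(); print(p,s["clock"],s["width"],s["force"])
rows([.4416,.329,.005],down(.25))
im=get_image("side"); 
y=Rc.as_matrix()[:,1]; z=Rc.as_matrix()[:,2]; w=s["width"]*.0854/2
pts=[proj(p+sg*w*y-.006*z,"side")[0] for sg in(1,-1)]+[proj(p,"side")[0]]
crop(im,"side",236,330,120,90,6,"s2.png",pts)
E
```

```text
[0.4380358  0.33265643 0.07451991] 2.55 0.8168710410475258 [0.17222841 0.4282701  0.67248791]
n 2
[[-0.238  0.109  3.476  0.002 -0.002  0.005]
 [-0.23   0.118  3.476  0.002 -0.002  0.005]]
```

View pics/s2.png

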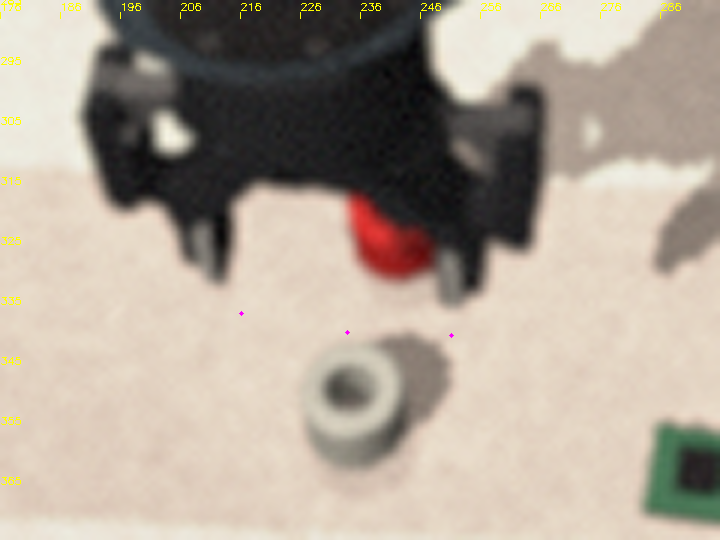

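```bash
python3 - <<'E'
from h import *
p,Rc,s=pose(); print(p,s["clock"],s["width"],s["force"],np.abs(s["qd"]).max())
rows([.4416,.329,.035],down(.25),n=2)
E
```

```text
[0.43915998 0.33298001 0.07578807] 2.6 0.8160637756859292 [ 0.22529336 -0.160439    0.47837269] 0.02142859999653203
n 2
[[-0.234  0.052  2.039  0.004 -0.003  0.004]
 [-0.229  0.061  2.039  0.004 -0.003  0.004]]
```

>>> {"api": "step_arm", "payload": {
  "rows": [
    {"dx":-0.46,"dy":0.11,"dz":3.0,"wx":0,"wy":0,"wz":0.008},
    {"dx":0,"dy":0,"dz":0,"wx":0,"wy":0,"wz":0},
    {"dx":0,"dy":0,"dz":0,"wx":0,"wy":0,"wz":0}
  ]
}}

```text
clock: 2.98
eef_pos: [0.4429, 0.3312, 0.0497]
tool_rot: [0.001, 0.612, 0.791, 0.007]
force: [0.3, -0.1, -0.7]
width: 0.819
```

```bash
python3 - <<'E'
from h import *
p,Rc,s=pose(); print(p,s["clock"],s["width"],s["force"],np.abs(s["qd"]).max())
rows([.4416,.329,.005],down(.25),n=2)
im=get_image("side"); 
y=Rc.as_matrix()[:,1]; z=Rc.as_matrix()[:,2]; w=s["width"]*.0854/2
pts=[proj(p+sg*w*y-.010*z,"side")[0] for sg in(1,-1)]+[proj(p,"side")[0]]
crop(im,"side",236,330,100,80,7,"s3.png",pts)
E
```

```text
[0.4429109  0.33123934 0.0497306 ] 2.975 0.8188606871175702 [ 0.34637771 -0.08863128 -0.65055271] 0.007272134800994941
n 2
[[-0.108 -0.12   2.234  0.006 -0.004  0.001]
 [-0.1   -0.106  2.236  0.006 -0.004  0.001]]
```

View pics/s3.png

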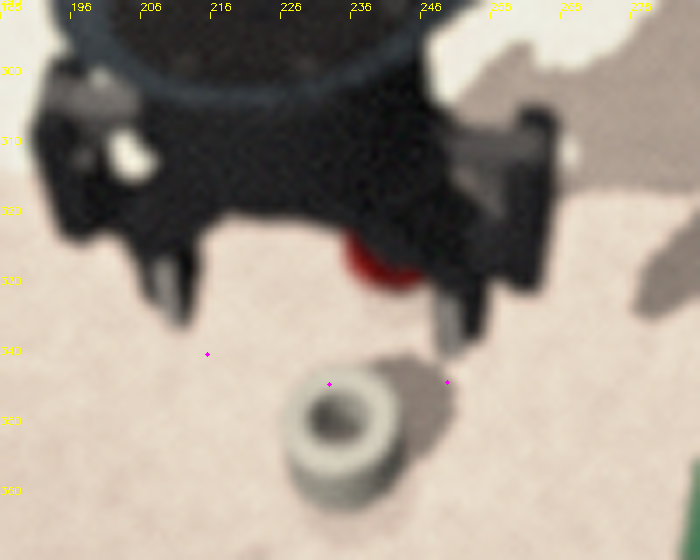

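>>> {"api": "step_arm", "payload": {
  "rows": [
    {"dx":-0.1,"dy":-0.1,"dz":2.3,"wx":0.006,"wy":-0.004,"wz":0},
    {"dx":-0.1,"dy":-0.1,"dz":1.9,"wx":0.006,"wy":-0.004,"wz":0},
    {"dx":0,"dy":0,"dz":0,"wx":0,"wy":0,"wz":0},
    {"dx":0,"dy":0,"dz":0,"wx":0,"wy":0,"wz":0}
  ]
}}

```text
clock: 3.52
eef_pos: [0.4419, 0.3292, 0.0057]
tool_rot: [0.001, 0.612, 0.791, -0.0]
force: [0.0, 0.3, -0.2]
width: 0.817
```

```bash
python3 - <<'E'
from h import *
p,Rc,s=pose(); print(p,s["clock"],s["width"],s["force"],np.abs(s["qd"]).max())
rows([.4416,.329,.005],down(.25),n=1)
im=get_image("side"); 
crop(im,"side",236,330,100,80,7,"s4.png")
E
```

```text
[0.44191071 0.3292014  0.00567745] 3.525 0.8167061502502104 [ 0.00130823  0.28717892 -0.23498167] 0.014169027319079309
n 1
[[-0.012 -0.035  0.068  0.     0.001  0.003]]
```

View pics/s4.png

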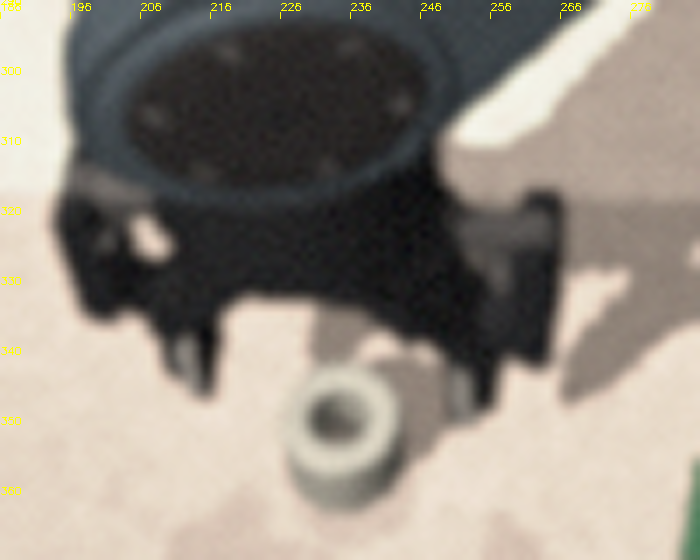

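```bash
python3 - <<'E'
from h import *
p,Rc,s=pose(); print(p,s["clock"])
M=Rc.as_matrix();w=s["width"]*.0854/2
for sb in(0,10,20,30):
  for e in(-11,0,11):
    q=[proj(p+sg*w*M[:,1]-sb/1000*M[:,2]+e/1000*M[:,0],"side")[0] for sg in(1,-1)]
    print(sb,e,[((np.array(a)-[186,290]+.5)*7-.5).round() for a in q])
print((proj(ring([.4416,.329,.028],.018,n=4),"side")-[186,290])*7)
T=cv2.imread("pics/side0.png"); 
im=get_image("side"); cv2.imwrite("pics/side5.png",im[:,:,::-1])
E
```

```text
[0.4418279  0.3291367  0.00570892] 3.575
0 -11 [array([240., 403.]), array([470., 428.])]
0 0 [array([232., 436.]), array([464., 462.])]
0 11 [array([225., 471.]), array([458., 497.])]
10 -11 [array([236., 387.]), array([468., 412.])]
10 0 [array([229., 421.]), array([462., 447.])]
10 11 [array([221., 455.]), array([456., 481.])]
20 -11 [array([233., 371.]), array([466., 397.])]
20 0 [array([225., 405.]), array([460., 431.])]
20 11 [array([218., 440.]), array([454., 466.])]
30 -11 [array([229., 355.]), array([464., 381.])]
30 0 [array([222., 389.]), array([458., 415.])]
30 11 [array([214., 424.]), array([452., 450.])]
[[395.74388742 431.82165116]
 [365.55051712 358.84952445]
 [284.20770091 390.70625281]
 [313.42723456 464.55382549]]
```

```bash
python3 - <<'E'
from h import *
im=cv2.imread("pics/side5.png")[:,:,::-1]
crop(im,"side",250,320,200,150,4,"s5.png")
E
```

```text
(no output)
```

View pics/s5.png

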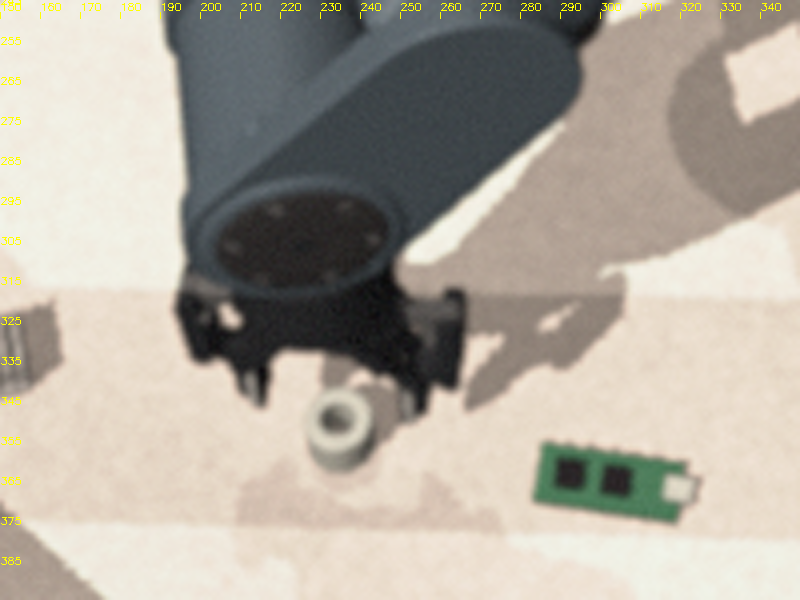

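>>> {"api": "step_arm", "payload": {
  "rows": [
    {"dx":0,"dy":0,"dz":0,"wx":0,"wy":0,"wz":0},
    {"dx":0,"dy":0,"dz":0,"wx":0,"wy":0,"wz":0},
    {"dx":0,"dy":0,"dz":0,"wx":0,"wy":0,"wz":0}
  ],
  "grip": 4.3
}}

```text
clock: 4.0
eef_pos: [0.4425, 0.3295, 0.0069]
tool_rot: [0.001, 0.612, 0.791, 0.001]
force: [-0.7, -0.5, -1.1]
width: 0.504
```

```bash
python3 - <<'E'
from h import *
p,Rc,s=pose(); print(p,s["clock"],s["width"]*85.4,s["force"],np.abs(s["qd"]).max())
im=get_image("side"); 
M=Rc.as_matrix();w=s["width"]*.0854/2
pts=[proj(p+sg*w*M[:,1]-.005*M[:,2]+.011*M[:,0],"side")[0] for sg in(1,-1)]
crop(im,"side",236,330,100,80,7,"s6.png",pts)
E
```

```text
[0.44246298 0.32953836 0.00689418] 4.0 43.04658233246472 [-0.68840811 -0.49842082 -1.13576472] 0.0026744292745496116
```

View pics/s6.png

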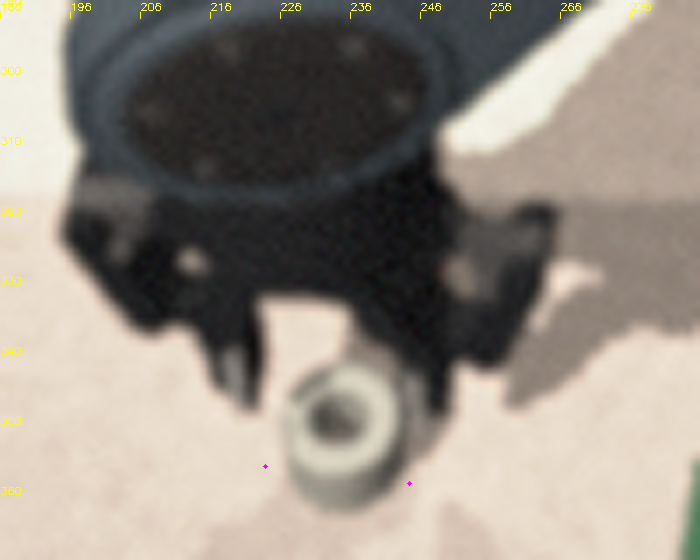

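>>> {"api": "step_arm", "payload": {
  "rows": [
    {"dx":0,"dy":0,"dz":0,"wx":0,"wy":0,"wz":0},
    {"dx":0,"dy":0,"dz":0,"wx":0,"wy":0,"wz":0}
  ],
  "grip": 2.5
}}

```text
clock: 4.3
eef_pos: [0.4424, 0.3296, 0.007]
tool_rot: [0.001, 0.612, 0.791, 0.001]
force: [0.4, 0.3, -0.0]
width: 0.29
```

```bash
python3 - <<'E'
from h import *
p,Rc,s=pose(); print(p,s["clock"],s["width"]*85.4,s["force"],np.abs(s["qd"]).max())
im=get_image("side"); 
crop(im,"side",236,330,100,80,7,"s7.png")
E
```

```text
[0.44244744 0.32957036 0.00695075] 4.3 24.7621206067505 [ 0.44574641  0.31860576 -0.01092433] 0.0012231705871808924
```

View pics/s7.png

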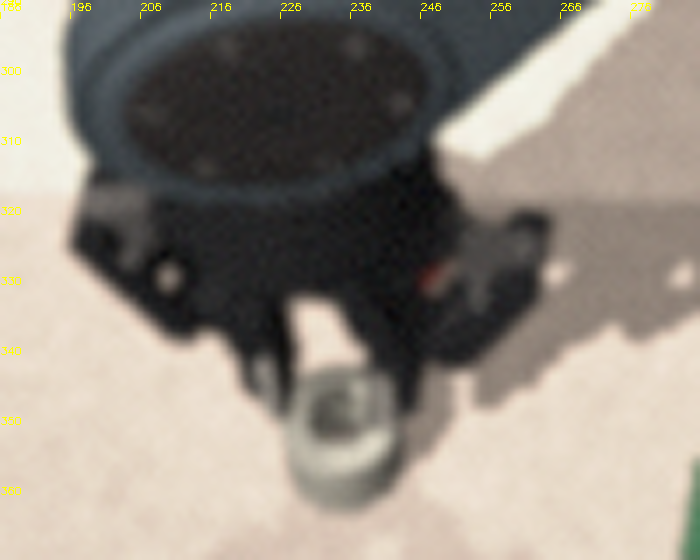

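```bash
python3 - <<'E'
from h import *
im=get_image("side"); a=im[325:370,210:260]
a=np.clip(a.astype(float)*1.6+10,0,255).astype(np.uint8)
cv2.imwrite("pics/s8.png",cv2.resize(a[:,:,::-1],None,fx=12,fy=12,interpolation=cv2.INTER_CUBIC))
t=get_image("top"); cv2.imwrite("pics/t8.png",t[:,:,::-1])
p,Rc,s=pose()
print(proj(p,"top"),proj(p,"side"),proj([0.123,.536,.196],"top"),proj([0.123,.536,.196],"side"),proj([[0,0,0],[0,0,.1]],"top"))
E
```

```text
[[146.85235484 248.95325502]] [[234.90368456 353.55657077]] [[ 16.24426543 403.74409461]] [[365.58251473 493.36566318]] [[298.51351072 440.62220009]
 [300.0293439  450.96462259]]
```

View pics/s8.png

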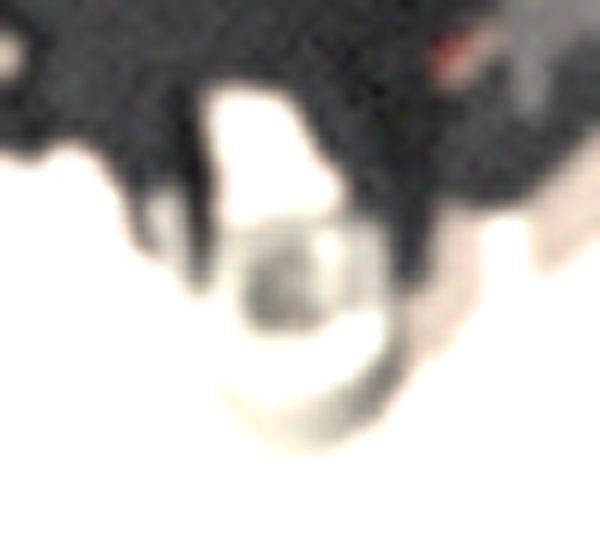

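View pics/t8.png

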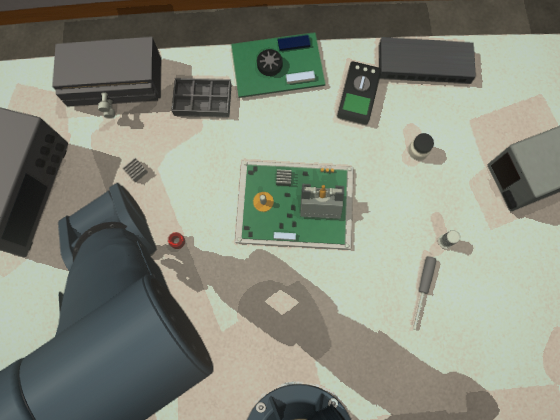

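>>> {"api": "step_arm", "payload": {
  "rows": [
    {"dx":0,"dy":0,"dz":0,"wx":0,"wy":0,"wz":0},
    {"dx":0,"dy":0,"dz":0,"wx":0,"wy":0,"wz":0}
  ],
  "grip": 5.0
}}

```text
clock: 4.7
eef_pos: [0.4424, 0.3295, 0.0069]
tool_rot: [0.001, 0.612, 0.791, 0.001]
force: [-0.3, 0.1, 0.7]
width: 0.584
```

>>> {"api": "step_arm", "payload": {
  "rows": [
    {"dx":0,"dy":0,"dz":0.4,"wx":0,"wy":0,"wz":0},
    {"dx":0,"dy":0,"dz":0.2,"wx":0,"wy":0,"wz":0}
  ]
}}

```text
clock: 4.95
eef_pos: [0.4425, 0.3296, 0.0006]
tool_rot: [0.001, 0.612, 0.791, 0.001]
force: [-1.3, 0.3, 0.9]
width: 0.591
```

```bash
python3 - <<'E'
from h import *
p,Rc,s=pose(); print(p,s["clock"],s["width"]*85.4,s["force"],np.abs(s["qd"]).max())
im=get_image("side"); a=im[295:370,190:290]
a=np.clip(a.astype(float)*1.3+10,0,255).astype(np.uint8)
cv2.imwrite("pics/s9.png",cv2.resize(a[:,:,::-1],None,fx=8,fy=8,interpolation=cv2.INTER_CUBIC))
for q in("collar","test_cap"): print(models.place_of(q,"side"))
E
```

```text
[0.44245382 0.32957721 0.0005513 ] 4.95 50.436234724898746 [-1.29917197  0.30071644  0.88901538] 0.03176910087299252
[{'location': [234.7, 355.4], 'score': 0.58}]
[]
```

View pics/s9.png

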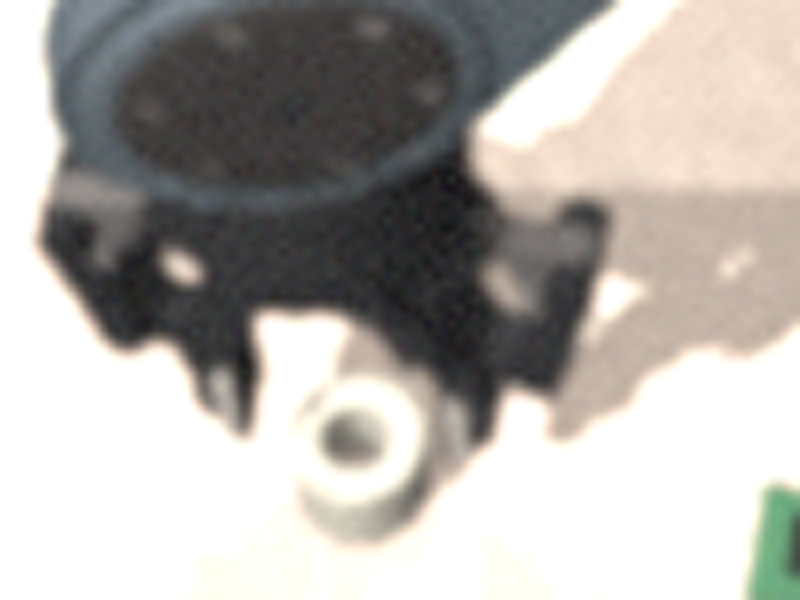

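```bash
python3 - <<'E'
from h import *
sh=atz([156.3,251.8],"top",0); col=np.array([.4416,.3285]); d=(sh-col)/.028; print("shift per m",d)
P=atz([259.4,349.4],"side",0); print(P)
for h in(0,.01,.02,.03,.04,.05,.06): print(h,((proj(np.r_[P-d*h,h],"side")[0]-[190,295])*8).round(), P-d*h)
p,Rc,s=pose(); M=Rc.as_matrix(); w=.0252
for sb in (.0,.03):
  for wd in(w,w+.0145):
    print(sb,wd,((np.array([proj(p-wd*M[:,1]+e*M[:,0]-sb*M[:,2],"side")[0] for e in(-.011,.011)])-[190,295])*8).round().tolist())
E
```

```text
shift per m [-0.21040497 -0.70288116]
[0.40032439 0.29938798]
0 [555. 435.] [0.40032439 0.29938798]
0.01 [535. 438.] [0.40242844 0.30641679]
0.02 [515. 441.] [0.40453249 0.3134456 ]
0.03 [494. 443.] [0.40663654 0.32047441]
0.04 [473. 446.] [0.40874059 0.32750322]
0.05 [451. 449.] [0.41084464 0.33453203]
0.06 [429. 452.] [0.41294869 0.34156085]
0.0 0.0252 [[463.0, 451.0], [449.0, 529.0]]
0.0 0.0397 [[518.0, 457.0], [504.0, 536.0]]
0.03 0.0252 [[456.0, 397.0], [441.0, 476.0]]
0.03 0.0397 [[512.0, 404.0], [498.0, 483.0]]
```

>>> {"api": "step_arm", "payload": {
  "rows": [
    {"dx":0,"dy":0,"dz":0.4,"wx":0,"wy":0,"wz":0}
  ]
}}

```text
clock: 5.22
eef_pos: [0.4428, 0.3297, -0.0031]
tool_rot: [0.001, 0.612, 0.791, 0.001]
force: [-0.2, -0.2, 0.3]
width: 0.586
```

>>> {"api": "step_arm", "payload": {
  "rows": [
    {"dx":0,"dy":0,"dz":0.3,"wx":0,"wy":0,"wz":0}
  ]
}}

```text
clock: 5.35
eef_pos: [0.4427, 0.3297, -0.0065]
tool_rot: [0.001, 0.612, 0.791, 0.001]
force: [-0.2, 0.7, 0.5]
width: 0.585
```

>>> {"api": "step_arm", "payload": {
  "rows": [
    {"dx":0,"dy":0,"dz":0.4,"wx":0,"wy":0,"wz":0}
  ]
}}

```text
clock: 5.48
eef_pos: [0.4427, 0.3297, -0.0107]
tool_rot: [0.001, 0.612, 0.791, 0.001]
force: [-0.2, -0.3, 0.5]
width: 0.584
```

>>> {"api": "step_arm", "payload": {
  "rows": [
    {"dx":0,"dy":0,"dz":0.4,"wx":0,"wy":0,"wz":0}
  ]
}}

```text
clock: 5.6
eef_pos: [0.4426, 0.3297, -0.0151]
tool_rot: [0.001, 0.612, 0.791, 0.001]
force: [0.6, 0.0, 0.4]
width: 0.586
```

```bash
python3 - <<'E'
from h import *
p,Rc,s=pose(); print(p,s["clock"],s["width"]*85.4,s["force"],np.abs(s["qd"]).max())
im=get_image("side"); a=im[295:370,190:290]
a=np.clip(a.astype(float)*1.3+10,0,255).astype(np.uint8)
cv2.imwrite("pics/s10.png",cv2.resize(a[:,:,::-1],None,fx=8,fy=8,interpolation=cv2.INTER_CUBIC))
E
```

```text
[ 0.44264748  0.32969174 -0.01509363] 5.6 50.00509742090711 [0.63697657 0.03762801 0.37380418] 0.06498039980354853
```

View pics/s10.png

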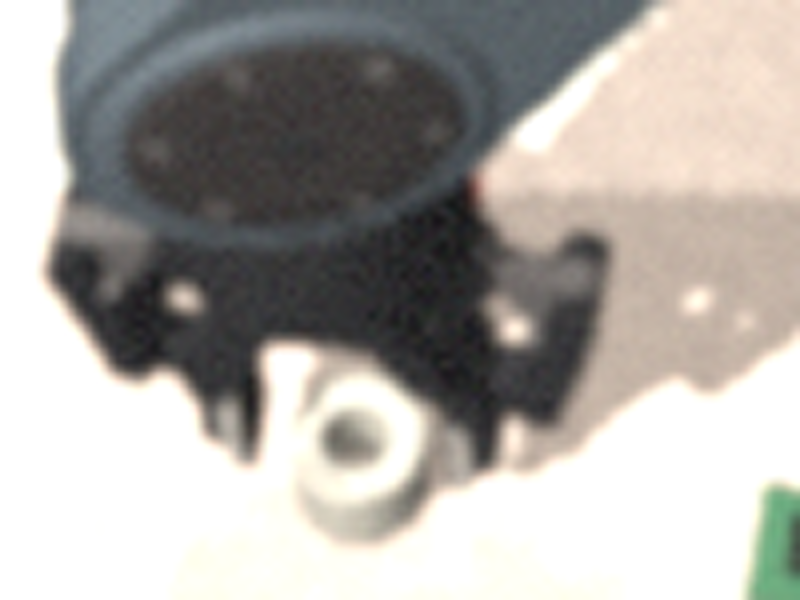

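>>> {"api": "step_arm", "payload": {
  "rows": [
    {"dx":0,"dy":0,"dz":0.4,"wx":0,"wy":0,"wz":0},
    {"dx":0,"dy":0,"dz":0.3,"wx":0,"wy":0,"wz":0}
  ]
}}

```text
clock: 5.9
eef_pos: [0.4425, 0.3295, -0.023]
tool_rot: [0.001, 0.612, 0.791, 0.001]
force: [0.6, -0.2, 0.4]
width: 0.583
```

```bash
python3 - <<'E'
from h import *
p,Rc,s=pose(); print(p,s["clock"],s["width"]*85.4,s["force"],np.abs(s["qd"]).max())
im=get_image("side"); a=im[295:370,190:290]
a=np.clip(a.astype(float)*1.3+10,0,255).astype(np.uint8)
cv2.imwrite("pics/s11.png",cv2.resize(a[:,:,::-1],None,fx=8,fy=8,interpolation=cv2.INTER_CUBIC))
E
```

```text
[ 0.44248504  0.32953237 -0.02297959] 5.9 49.80600291063366 [ 0.56280231 -0.22913846  0.42517086] 0.04788753235759737
```

View pics/s11.png

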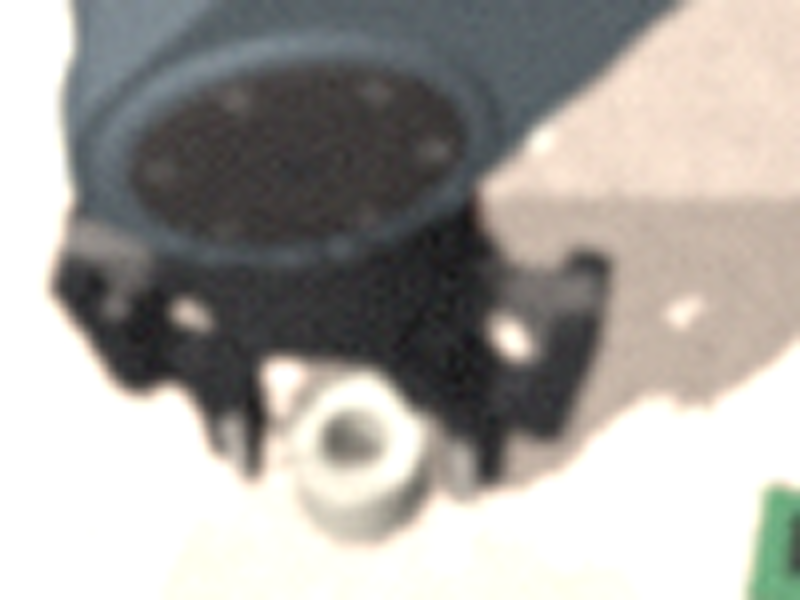

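>>> {"api": "step_arm", "payload": {
  "rows": [
    {"dx":0,"dy":0,"dz":0,"wx":0,"wy":0,"wz":0},
    {"dx":0,"dy":0,"dz":0,"wx":0,"wy":0,"wz":0},
    {"dx":0,"dy":0,"dz":0,"wx":0,"wy":0,"wz":0}
  ],
  "grip": 2.5
}}

```text
clock: 6.32
eef_pos: [0.4425, 0.3295, -0.0228]
tool_rot: [0.001, 0.612, 0.791, 0.001]
force: [-0.6, -0.0, -1.8]
width: 0.387
```

```bash
python3 - <<'E'
from h import *
p,Rc,s=pose(); print(p,s["clock"],s["width"]*85.4,s["force"],np.abs(s["qd"]).max())
im=get_image("side"); a=im[295:370,190:290]
a=np.clip(a.astype(float)*1.2,0,255).astype(np.uint8)
cv2.imwrite("pics/s12.png",cv2.resize(a[:,:,::-1],None,fx=8,fy=8,interpolation=cv2.INTER_CUBIC))
E
```

```text
[ 0.4425124   0.32952721 -0.02283448] 6.325 33.07494295713121 [-0.5517128  -0.02725411 -1.77205172] 0.0020336637482587833
```

View pics/s12.png

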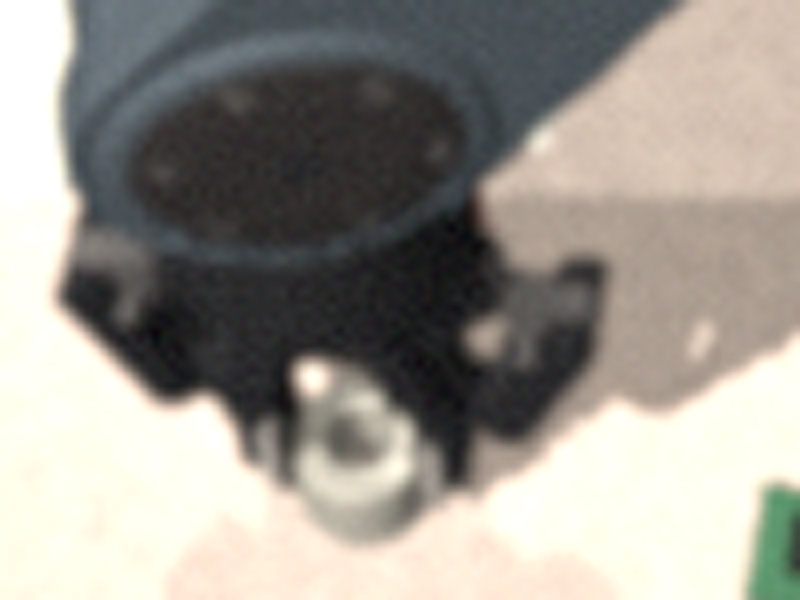

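>>> {"api": "step_arm", "payload": {
  "rows": [
    {"dx":0,"dy":0,"dz":0,"wx":0,"wy":0,"wz":0},
    {"dx":0,"dy":0,"dz":0,"wx":0,"wy":0,"wz":0}
  ]
}}

```text
clock: 6.62
eef_pos: [0.4425, 0.3295, -0.0228]
tool_rot: [0.001, 0.612, 0.791, 0.001]
force: [-0.1, -0.1, 2.3]
width: 0.384
```

```bash
python3 - <<'E'
from h import *
p,Rc,s=pose(); print(p,s["clock"],s["width"]*85.4,s["force"],s["wrist_torque"])
im=get_image("side"); a=im[295:370,190:290]
a=np.clip(a.astype(float)*1.2,0,255).astype(np.uint8)
cv2.imwrite("pics/s13.png",cv2.resize(a[:,:,::-1],None,fx=8,fy=8,interpolation=cv2.INTER_CUBIC))
E
```

```text
[ 0.44251535  0.32954816 -0.02284567] 6.625 32.807164728034685 [-0.14445244 -0.12706281  2.33873343] [ 0.02476275  0.00897407 -0.03056652]
```

View pics/s13.png

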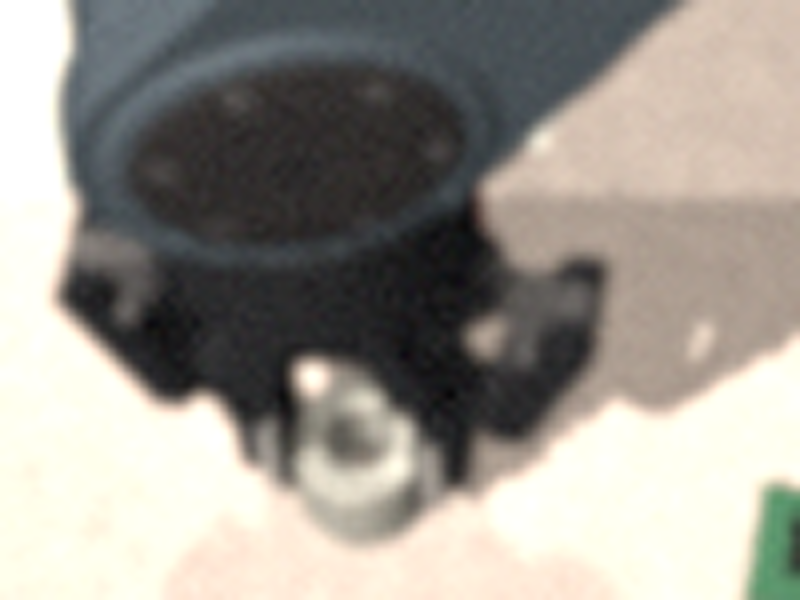

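>>> {"api": "step_arm", "payload": {
  "rows": [
    {"dx":0,"dy":0,"dz":-1,"wx":0,"wy":0,"wz":0},
    {"dx":0,"dy":0,"dz":-3.5,"wx":0,"wy":0,"wz":0},
    {"dx":0,"dy":0,"dz":-4,"wx":0,"wy":0,"wz":0},
    {"dx":0,"dy":0,"dz":0,"wx":0,"wy":0,"wz":0}
  ]
}}

```text
clock: 7.18
eef_pos: [0.4422, 0.3295, 0.0656]
tool_rot: [0.001, 0.612, 0.791, 0.001]
force: [0.4, -0.5, -1.8]
width: 0.386
```

```bash
python3 - <<'E'
from h import *
p,Rc,s=pose(); print(p,s["clock"],s["width"]*85.4,s["force"],s["wrist_torque"])
im=get_image("side"); a=im[260:360,190:290]
a=np.clip(a.astype(float)*1.2,0,255).astype(np.uint8)
cv2.imwrite("pics/s14.png",cv2.resize(a[:,:,::-1],None,fx=6,fy=6,interpolation=cv2.INTER_CUBIC))
t=get_image("top"); cv2.imwrite("pics/t14.png",t[:,:,::-1])
rows([.5395,.053,.06],down(.25))
E
```

```text
[0.44216911 0.32947426 0.06560527] 7.175 32.999539777197114 [ 0.3611901  -0.47429992 -1.77511888] [-0.00078772  0.02106729 -0.0358098 ]
n 5
[[-5.829  0.538  0.065 -0.001  0.     0.001]
 [-5.828  0.541  0.063 -0.001  0.     0.001]
 [-5.828  0.544  0.06  -0.001  0.     0.001]
 [-5.828  0.548  0.058 -0.001  0.     0.001]
 [-5.828  0.551  0.056 -0.001  0.     0.001]]
```

View pics/s14.png

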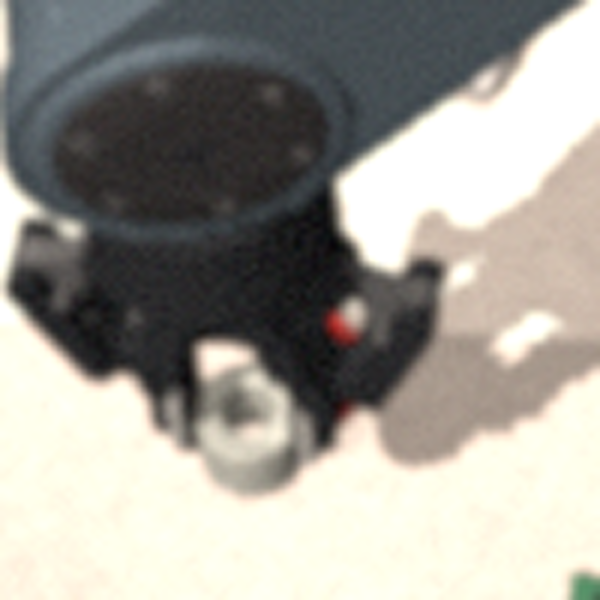

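View pics/t14.png

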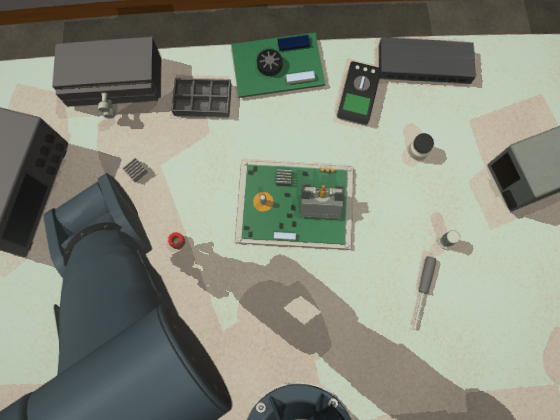

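>>> {"api": "step_arm", "payload": {
  "rows": [
    {"dx":-4,"dy":0.4,"dz":0,"wx":0,"wy":0,"wz":0},
    {"dx":-5.8,"dy":0.55,"dz":0,"wx":0,"wy":0,"wz":0},
    {"dx":-5.8,"dy":0.55,"dz":0,"wx":0,"wy":0,"wz":0},
    {"dx":-5.8,"dy":0.55,"dz":0,"wx":0,"wy":0,"wz":0},
    {"dx":-4,"dy":0.4,"dz":0,"wx":0,"wy":0,"wz":0},
    {"dx":-2,"dy":0.2,"dz":0,"wx":0,"wy":0,"wz":0},
    {"dx":0,"dy":0,"dz":0,"wx":0,"wy":0,"wz":0}
  ]
}}

```text
clock: 8.15
eef_pos: [0.5325, 0.061, 0.0543]
tool_rot: [-0.005, 0.612, 0.791, -0.007]
force: [-0.6, -0.5, -1.4]
width: 0.384
```

```bash
python3 - <<'E'
from h import *
p,Rc,s=pose(); print(p,s["clock"],s["width"]*85.4,s["force"],s["wrist_torque"])
rows([.540,.0537,.046],down(.25),n=1)
E
```

```text
[0.53246151 0.06103836 0.05428083] 8.15 32.79948582863198 [-0.62177927 -0.53009196 -1.41523599] [ 0.02568558 -0.00651122  0.00667465]
n 1
[[-0.899  0.559  0.82  -0.016  0.001  0.004]]
```

>>> {"api": "step_arm", "payload": {
  "rows": [
    {"dx":-0.9,"dy":0.56,"dz":0.3,"wx":-0.016,"wy":0,"wz":0.004},
    {"dx":0,"dy":0,"dz":0,"wx":0,"wy":0,"wz":0},
    {"dx":0,"dy":0,"dz":0,"wx":0,"wy":0,"wz":0}
  ]
}}

```text
clock: 8.52
eef_pos: [0.5391, 0.0549, 0.0495]
tool_rot: [-0.0, 0.613, 0.79, -0.001]
force: [0.9, 0.3, -0.9]
width: 0.386
```

```bash
python3 - <<'E'
from h import *
p,Rc,s=pose(); print(p,s["clock"],s["width"]*85.4,s["force"],s["wrist_torque"])
rows([.540,.0537,.042],down(.25),n=1)
im=get_image("side"); cv2.imwrite("pics/side15.png",im[:,:,::-1]); a=im[180:255,200:300]
cv2.imwrite("pics/s15.png",cv2.resize(a[:,:,::-1],None,fx=8,fy=8,interpolation=cv2.INTER_CUBIC))
t=get_image("top"); cv2.imwrite("pics/t15.png",t[:,:,::-1])
E
```

```text
[0.5391235  0.05493681 0.04949556] 8.525 32.97402326691761 [ 0.86438968  0.29870254 -0.85915091] [ 0.034769   -0.00976816  0.0153346 ]
n 1
[[-0.141  0.056  0.749 -0.002  0.     0.001]]
```

View pics/s15.png

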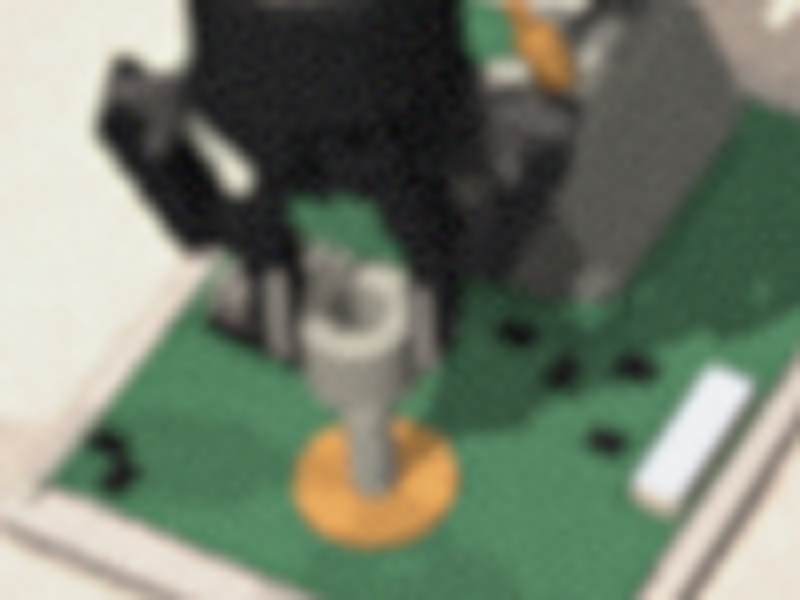

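View pics/t15.png

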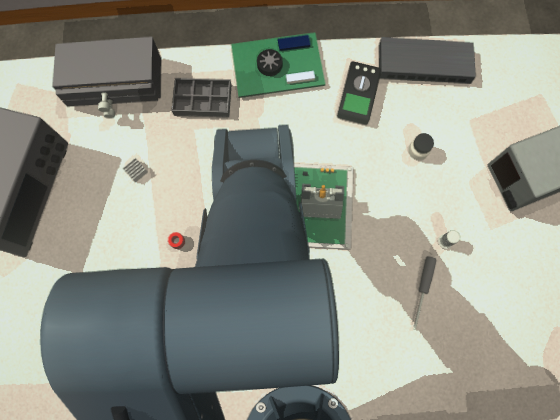

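```bash
cat > ov.py <<'E'
from h import *
def overlay(src,out,x0,y0,w,h,s,pts,gain=1.0):
    im=cv2.imread(src)[y0:y0+h,x0:x0+w]; a=cv2.resize(np.clip(im*gain,0,255).astype(np.uint8),None,fx=s,fy=s,interpolation=cv2.INTER_CUBIC)
    for col,P in pts:
        for q in P:
            u=((np.array(q)-[x0,y0]+.5)*s-.5).round().astype(int); cv2.circle(a,tuple(int(v) for v in u),1,col,-1)
    cv2.imwrite(out,a)
E
python3 - <<'E'
from ov import *
c=np.array([.5383,.0544]); zb=.0495+.0228
P=[((0,0,255),proj(ring([*c,zb+.028],.018,n=60),"side")),((255,0,255),proj(ring([*c,zb],.018,n=60),"side")),
((0,255,255),proj(ring([*c,.017],.024,n=60),"side")),((255,255,0),proj(ring([*c,.017],.0075,n=40),"side"))]
overlay("pics/side15.png","pics/s16.png",200,180,100,75,8,P)
E
```

```text
(no output)
```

View pics/s16.png

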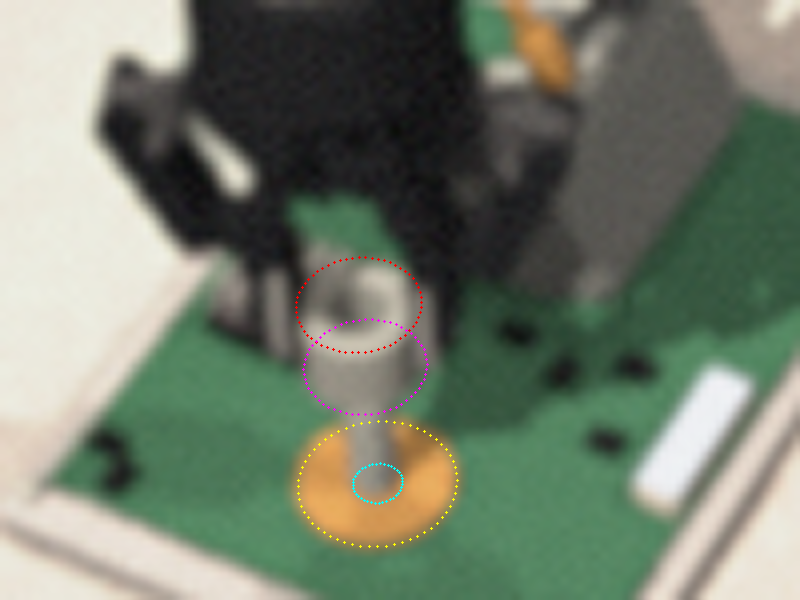

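```bash
python3 - <<'E'
from ov import *
overlay("pics/side15.png","pics/s17.png",228,205,40,40,15,[],1.3)
overlay("pics/side0.png","pics/s17b.png",215,332,40,40,15,[],1.3)
a=np.hstack([cv2.imread("pics/s17.png"),cv2.imread("pics/s17b.png")]); cv2.imwrite("pics/s17c.png",cv2.resize(a,(800,400)))
E
```

```text
(no output)
```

View pics/s17c.png

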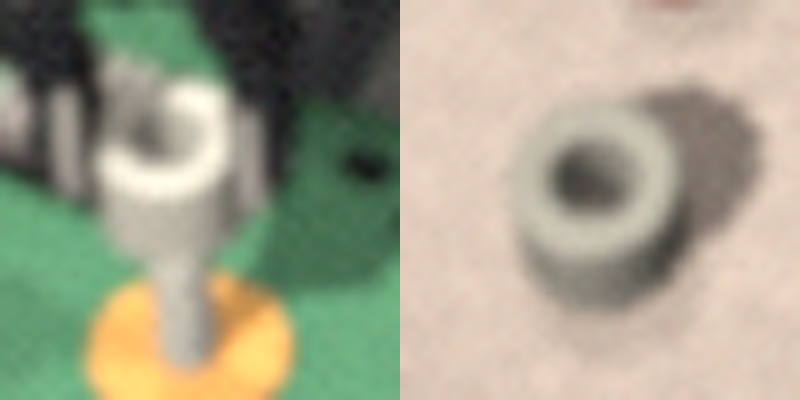

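>>> {"api": "step_arm", "payload": {
  "rows": [
    {"dx":0,"dy":0,"dz":1.2,"wx":0,"wy":0,"wz":0},
    {"dx":0,"dy":0,"dz":0.5,"wx":0,"wy":0,"wz":0}
  ]
}}

```text
clock: 8.88
eef_pos: [0.5392, 0.0553, 0.0319]
tool_rot: [-0.0, 0.613, 0.79, -0.001]
force: [0.3, 0.1, -1.7]
width: 0.389
```

>>> {"api": "step_arm", "payload": {
  "rows": [
    {"dx":0,"dy":0,"dz":0.4,"wx":0,"wy":0,"wz":0}
  ]
}}

```text
clock: 9.0
eef_pos: [0.5397, 0.0551, 0.0277]
tool_rot: [0.0, 0.612, 0.791, -0.0]
force: [2.8, -4.5, 1.8]
width: 0.387
```

>>> {"api": "step_arm", "payload": {
  "rows": [
    {"dx":-0.12,"dy":0.03,"dz":0.2,"wx":0,"wy":0,"wz":0},
    {"dx":0,"dy":0,"dz":0.2,"wx":0,"wy":0,"wz":0}
  ]
}}

```text
clock: 9.25
eef_pos: [0.5401, 0.054, 0.0231]
tool_rot: [0.0, 0.613, 0.79, -0.001]
force: [0.1, 0.9, -0.9]
width: 0.388
```

>>> {"api": "step_arm", "payload": {
  "rows": [
    {"dx":0,"dy":0,"dz":0.7,"wx":0,"wy":0,"wz":0},
    {"dx":0,"dy":0,"dz":0.6,"wx":0,"wy":0,"wz":0}
  ]
}}

```text
clock: 9.5
eef_pos: [0.54, 0.0541, 0.0094]
tool_rot: [-0.0, 0.613, 0.79, -0.001]
force: [-0.2, 0.6, -1.4]
width: 0.384
```

>>> {"api": "step_arm", "payload": {
  "rows": [
    {"dx":0,"dy":0,"dz":0.6,"wx":0,"wy":0,"wz":0},
    {"dx":0,"dy":0,"dz":0.4,"wx":0,"wy":0,"wz":0}
  ]
}}

```text
clock: 9.75
eef_pos: [0.5397, 0.0541, -0.0017]
tool_rot: [-0.0, 0.613, 0.79, -0.001]
force: [1.0, 0.3, -1.3]
width: 0.389
```

>>> {"api": "step_arm", "payload": {
  "rows": [
    {"dx":0,"dy":0,"dz":0.25,"wx":0,"wy":0,"wz":0}
  ]
}}

```text
clock: 9.88
eef_pos: [0.5396, 0.0541, -0.0045]
tool_rot: [-0.0, 0.613, 0.79, -0.001]
force: [-1.2, 0.1, -2.0]
width: 0.386
```

>>> {"api": "step_arm", "payload": {
  "rows": [
    {"dx":0,"dy":0,"dz":0.15,"wx":0,"wy":0,"wz":0}
  ]
}}

```text
clock: 10.0
eef_pos: [0.5397, 0.0542, -0.0059]
tool_rot: [-0.0, 0.613, 0.79, -0.001]
force: [-7.2, -0.8, 21.2]
width: 0.386
```

>>> {"api": "step_arm", "payload": {
  "rows": [
    {"dx":0,"dy":0,"dz":-0.05,"wx":0,"wy":0,"wz":0},
    {"dx":0,"dy":0,"dz":0,"wx":0,"wy":0,"wz":0}
  ],
  "grip": 4.6
}}

```text
clock: 10.25
eef_pos: [0.5401, 0.0541, -0.005]
tool_rot: [-0.0, 0.613, 0.79, -0.001]
force: [-0.4, 0.7, 0.5]
width: 0.545
```

>>> {"api": "step_arm", "payload": {
  "rows": [
    {"dx":0,"dy":0,"dz":-1.0,"wx":0,"wy":0,"wz":0},
    {"dx":0,"dy":0,"dz":-2.5,"wx":0,"wy":0,"wz":0},
    {"dx":0,"dy":0,"dz":-4,"wx":0,"wy":0,"wz":0},
    {"dx":0,"dy":0,"dz":-4,"wx":0,"wy":0,"wz":0}
  ]
}}

```text
clock: 10.75
eef_pos: [0.5389, 0.0542, 0.1129]
tool_rot: [-0.002, 0.613, 0.79, -0.002]
force: [-1.0, 0.8, 1.2]
width: 0.54
```

```bash
python3 - <<'E'
from ov import *
p,Rc,s=pose(); print(p,s["clock"],s["width"]*85.4,s["force"],s["q"])
im=get_image("side"); cv2.imwrite("pics/side18.png",im[:,:,::-1])
overlay("pics/side18.png","pics/s18.png",200,170,100,75,8,[])
rows([.4237,-.367,.12],down(.25))
E
```

```text
[0.53889207 0.05420183 0.11293026] 10.75 46.14397458604033 [-0.98608652  0.8177006   1.23391598] [ 1.46724093e-02  4.39885447e-01  1.74814873e+00 -8.57704419e-04
  9.58027853e-01 -2.36943317e-01]
n 8
[[-4.732 -2.74  -0.024  0.     0.     0.   ]
 [-4.733 -2.739 -0.024  0.     0.     0.   ]
 [-4.734 -2.738 -0.024  0.     0.     0.   ]
 [-4.734 -2.736 -0.024  0.     0.     0.   ]
 [-4.735 -2.735 -0.024  0.     0.     0.   ]
 [-4.736 -2.734 -0.024  0.     0.     0.   ]
 [-4.737 -2.732 -0.024  0.     0.     0.   ]
 [-4.737 -2.731 -0.024  0.     0.     0.   ]]
```

View pics/s18.png

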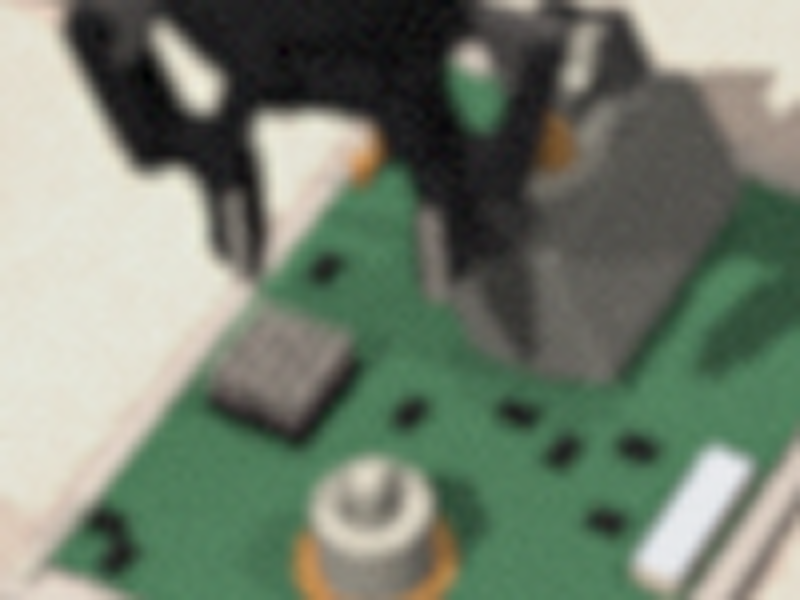

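```bash
python3 - <<'E'
from h import *
rows([.424,-.3656,.125],down(-.1124),n=9)
E
```

```text
n 9
[[-4.192 -2.429 -0.077  0.     0.     0.041]
 [-4.287 -2.257 -0.077  0.     0.     0.041]
 [-4.375 -2.081 -0.076  0.     0.     0.041]
 [-4.456 -1.902 -0.076  0.     0.     0.041]
 [-4.529 -1.72  -0.076  0.     0.     0.041]
 [-4.595 -1.536 -0.076  0.     0.     0.041]
 [-4.653 -1.348 -0.076  0.     0.     0.041]
 [-4.704 -1.159 -0.076  0.     0.     0.041]
 [-4.747 -0.967 -0.076  0.     0.     0.041]]
```

>>> {"api": "step_arm", "payload": {
  "rows": [
    {"dx":-4.2,"dy":-2.43,"dz":-0.3,"wx":0,"wy":0,"wz":0.041},
    {"dx":-4.29,"dy":-2.26,"dz":-0.2,"wx":0,"wy":0,"wz":0.041},
    {"dx":-4.38,"dy":-2.08,"dz":-0.15,"wx":0,"wy":0,"wz":0.041},
    {"dx":-4.46,"dy":-1.9,"dz":-0.15,"wx":0,"wy":0,"wz":0.041},
    {"dx":-4.53,"dy":-1.72,"dz":-0.15,"wx":0,"wy":0,"wz":0.041},
    {"dx":-4.6,"dy":-1.54,"dz":-0.15,"wx":0,"wy":0,"wz":0.041},
    {"dx":-4.65,"dy":-1.35,"dz":-0.15,"wx":0,"wy":0,"wz":0.041},
    {"dx":-4.7,"dy":-1.16,"dz":-0.08,"wx":0,"wy":0,"wz":0.041},
    {"dx":-4.5,"dy":-0.9,"dz":-0.08,"wx":0,"wy":0,"wz":0.041},
    {"dx":0,"dy":0,"dz":0,"wx":0,"wy":0,"wz":0}
  ],
  "grip": 6.5
}}

```text
clock: 12.05
eef_pos: [0.4207, -0.3764, 0.1412]
tool_rot: [0.008, 0.751, 0.661, 0.004]
force: [0.8, -0.4, 0.4]
width: 0.759
```

```bash
python3 - <<'E'
from h import *
p,Rc,s=pose(); print(p,s["clock"],s["width"]*85.4,s["force"],s["q"])
rows([.424,-.3656,.10],down(-.1124),n=1)
E
```

```text
[ 0.42065675 -0.3763898   0.14115406] 12.05 64.7774646961398 [ 0.76133266 -0.35780059  0.42963641] [-0.81638861  0.43051751  1.68120046  0.00882841  1.01440819 -0.69401079]
n 1
[[ 1.129  0.126  4.114  0.017  0.004 -0.015]]
```

>>> {"api": "step_arm", "payload": {
  "rows": [
    {"dx":1.13,"dy":0.13,"dz":2.0,"wx":0.017,"wy":0.004,"wz":-0.015},
    {"dx":0,"dy":0,"dz":1.5,"wx":0,"wy":0,"wz":0},
    {"dx":0,"dy":0,"dz":0,"wx":0,"wy":0,"wz":0}
  ]
}}

```text
clock: 12.42
eef_pos: [0.4242, -0.362, 0.1033]
tool_rot: [-0.001, 0.744, 0.668, -0.0]
force: [1.1, -0.6, 0.7]
width: 0.765
```

```bash
python3 - <<'E'
from ov import *
p,Rc,s=pose(); print(p,s["clock"],s["width"]*85.4,s["force"])
rows([.424,-.3656,.06],down(-.1124),n=1)
im=get_image("side"); cv2.imwrite("pics/side19.png",im[:,:,::-1])
t=get_image("top"); cv2.imwrite("pics/top19.png",t[:,:,::-1])
overlay("pics/side19.png","pics/s19.png",300,70,100,100,6,[])
overlay("pics/top19.png","pics/t19.png",400,190,100,100,6,[])
E
```

```text
[ 0.42417489 -0.36197515  0.10333909] 12.425 65.30390621439437 [ 1.10719998 -0.62630045  0.66078462]
n 1
[[-0.368  0.033  4.333 -0.003 -0.001  0.004]]
```

View pics/s19.png

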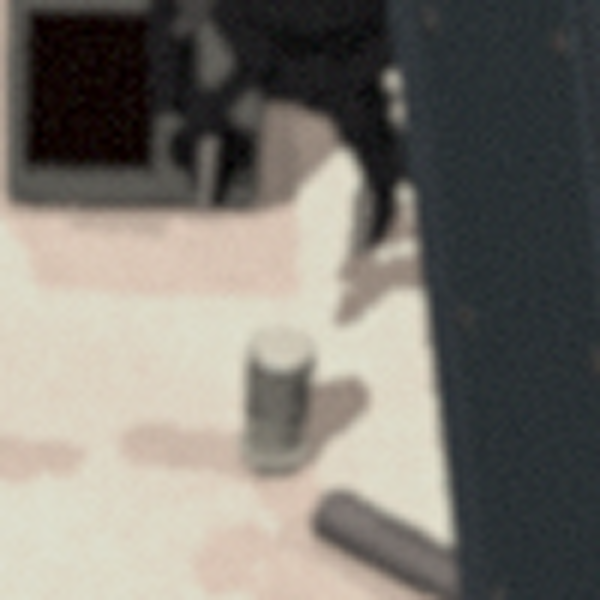

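View pics/t19.png

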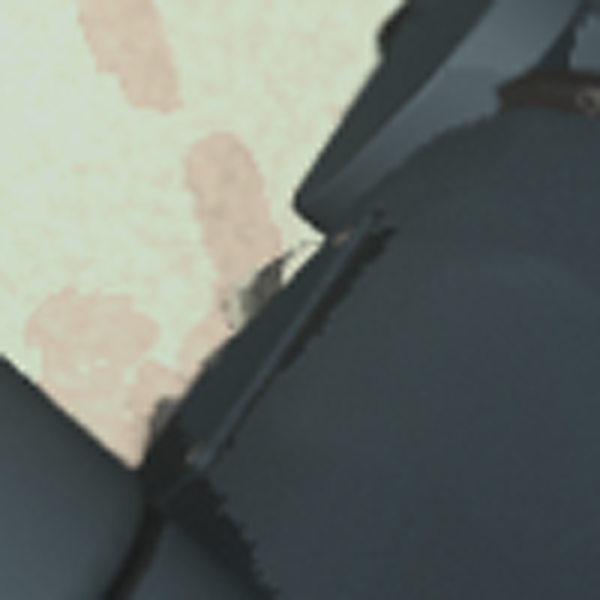

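>>> {"api": "step_arm", "payload": {
  "rows": [
    {"dx":-0.37,"dy":0.03,"dz":2.5,"wx":0,"wy":0,"wz":0.004},
    {"dx":0,"dy":0,"dz":1.2,"wx":0,"wy":0,"wz":0},
    {"dx":0,"dy":0,"dz":0,"wx":0,"wy":0,"wz":0}
  ]
}}

```text
clock: 12.9
eef_pos: [0.4256, -0.3668, 0.0684]
tool_rot: [0.001, 0.745, 0.667, -0.0]
force: [0.5, 0.3, 0.1]
width: 0.759
```

```bash
python3 - <<'E'
from ov import *
p,Rc,s=pose(); print(p,s["clock"],s["width"]*85.4,s["force"])
rows([.424,-.3656,.03],down(-.1124),n=1)
im=get_image("side"); cv2.imwrite("pics/side20.png",im[:,:,::-1])
P=[((0,0,255),proj(ring([.4249,-.3655,.07],.015),"side"))]
M=Rc.as_matrix()
for d in(.0,.03):P.append(((255,0,255),proj([p+sg*.034*M[:,1]-d*M[:,2] for sg in(-1,1)],"side")))
overlay("pics/side20.png","pics/s20.png",300,80,100,75,8,P)
E
```

```text
[ 0.42562143 -0.36683154  0.06837983] 12.9 64.8526356761195 [0.49990393 0.34466915 0.07841523]
n 1
[[ 0.111 -0.18   3.838  0.001  0.002  0.001]]
```

View pics/s20.png

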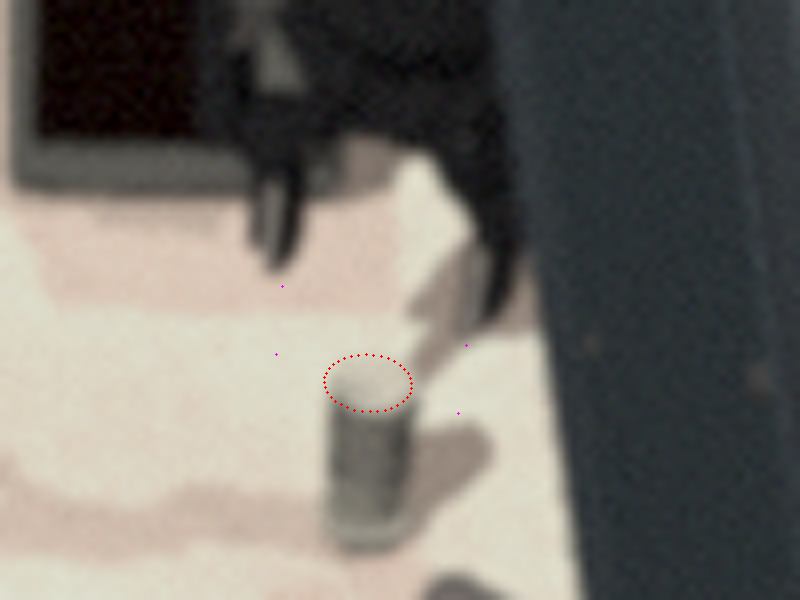

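>>> {"api": "step_arm", "payload": {
  "rows": [
    {"dx":0.1,"dy":-0.15,"dz":2.4,"wx":0,"wy":0,"wz":0},
    {"dx":0,"dy":0,"dz":1.4,"wx":0,"wy":0,"wz":0},
    {"dx":0,"dy":0,"dz":0,"wx":0,"wy":0,"wz":0}
  ]
}}

```text
clock: 13.32
eef_pos: [0.4259, -0.3671, 0.0325]
tool_rot: [0.003, 0.745, 0.667, -0.0]
force: [0.2, -0.3, -0.1]
width: 0.764
```

```bash
python3 - <<'E'
from ov import *
p,Rc,s=pose(); print(p,s["clock"],s["width"]*85.4,s["force"])
rows([.424,-.3656,.005],down(-.1124),n=1)
im=get_image("side"); cv2.imwrite("pics/side21.png",im[:,:,::-1])
overlay("pics/side21.png","pics/s21.png",310,90,80,70,9,[])
E
```

```text
[ 0.42586671 -0.36713628  0.03249567] 13.325 65.24911921083729 [ 0.18073582 -0.26743124 -0.0615629 ]
n 1
[[ 0.145 -0.217  2.748  0.005  0.005  0.001]]
```

View pics/s21.png

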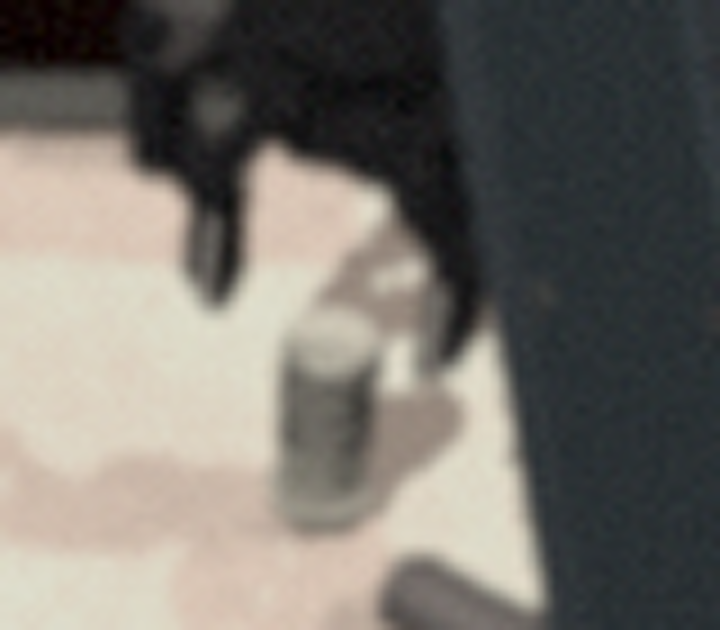

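>>> {"api": "step_arm", "payload": {
  "rows": [
    {"dx":0.14,"dy":-0.2,"dz":1.7,"wx":0.005,"wy":0.005,"wz":0},
    {"dx":0,"dy":0,"dz":1.2,"wx":0,"wy":0,"wz":0},
    {"dx":0,"dy":0,"dz":0,"wx":0,"wy":0,"wz":0}
  ]
}}

```text
clock: 13.75
eef_pos: [0.4247, -0.3662, 0.003]
tool_rot: [0.001, 0.745, 0.667, 0.0]
force: [-0.0, 0.9, -0.7]
width: 0.764
```

```bash
python3 - <<'E'
from ov import *
p,Rc,s=pose(); print(p,s["clock"],s["width"]*85.4,s["force"])
rows([.424,-.3656,.0],down(-.1124),n=1)
im=get_image("side"); cv2.imwrite("pics/side22.png",im[:,:,::-1])
overlay("pics/side22.png","pics/s22.png",310,90,80,70,9,[])
E
```

```text
[ 0.42472787 -0.36622043  0.00304124] 13.75 65.25182244142144 [-0.04643369  0.91857965 -0.68626862]
n 1
[[ 0.054 -0.08   0.304  0.002  0.001  0.001]]
```

View pics/s22.png

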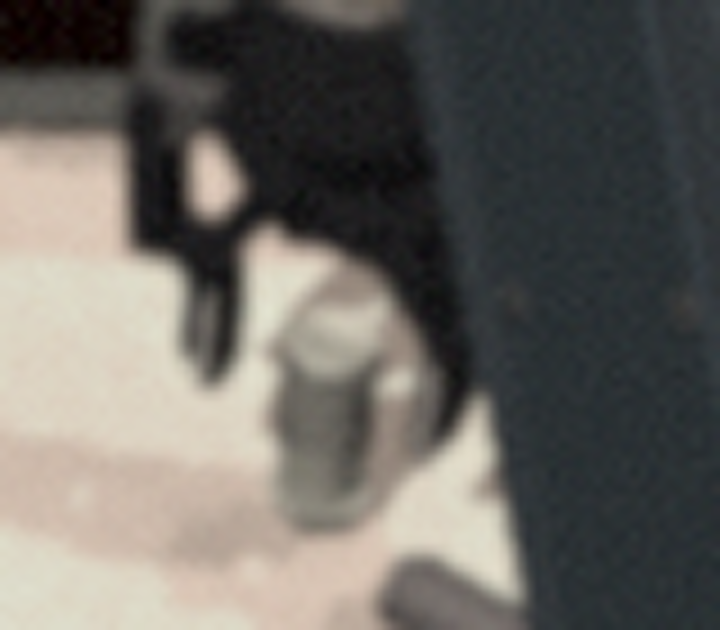

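>>> {"api": "step_arm", "payload": {
  "rows": [
    {"dx":0.05,"dy":-0.05,"dz":0,"wx":0.002,"wy":0,"wz":0},
    {"dx":0,"dy":0,"dz":0,"wx":0,"wy":0,"wz":0},
    {"dx":0,"dy":0,"dz":0,"wx":0,"wy":0,"wz":0},
    {"dx":0,"dy":0,"dz":0,"wx":0,"wy":0,"wz":0}
  ],
  "grip": 1.5
}}

```text
clock: 14.3
eef_pos: [0.4247, -0.366, 0.0042]
tool_rot: [0.001, 0.745, 0.667, -0.0]
force: [0.2, -0.7, -1.8]
width: 0.334
```

```bash
python3 - <<'E'
from ov import *
p,Rc,s=pose(); print(p,s["clock"],s["width"]*85.4,s["force"])
im=get_image("side"); cv2.imwrite("pics/side23.png",im[:,:,::-1])
overlay("pics/side23.png","pics/s23.png",310,90,80,70,9,[])
E
```

```text
[ 0.42470883 -0.36604159  0.00424383] 14.3 28.484725149585664 [ 0.1749182  -0.65230545 -1.83587202]
```

View pics/s23.png

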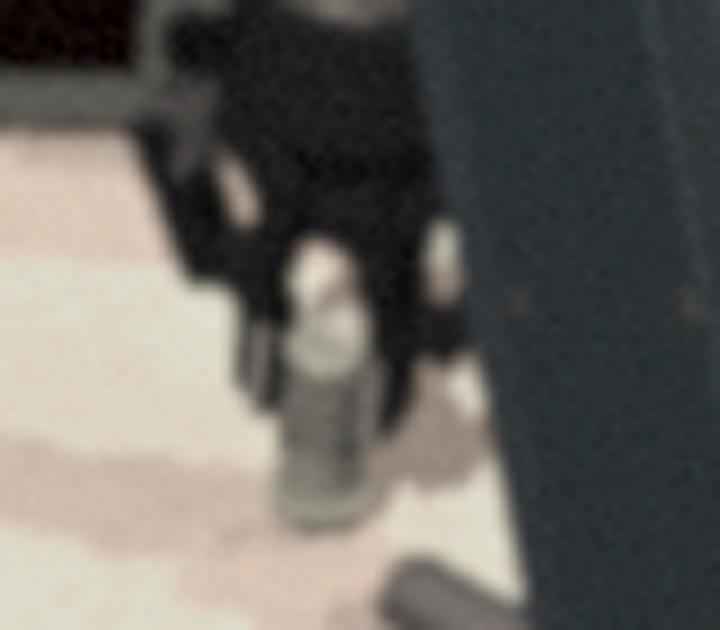

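>>> {"api": "step_arm", "payload": {
  "rows": [
    {"dx":0,"dy":0,"dz":-1.5,"wx":0,"wy":0,"wz":0},
    {"dx":0,"dy":0,"dz":-5,"wx":0,"wy":0,"wz":0},
    {"dx":0,"dy":0,"dz":-5,"wx":0,"wy":0,"wz":0},
    {"dx":0,"dy":0,"dz":-2.5,"wx":0,"wy":0,"wz":0}
  ]
}}

```text
clock: 14.85
eef_pos: [0.4239, -0.365, 0.1493]
tool_rot: [-0.001, 0.745, 0.667, -0.001]
force: [0.4, -0.2, -2.1]
width: 0.334
```

```bash
cat > port.py <<'E'
from ov import *
yaw=-.1124; b=np.deg2rad(25)
A=np.array([np.sin(b)*np.cos(yaw),np.sin(b)*np.sin(yaw),np.cos(b)])
X=np.array([np.cos(b)*np.cos(yaw),np.cos(b)*np.sin(yaw),-np.sin(b)])
RT=R.from_matrix(np.c_[np.cross(X,-A),X,-A])
PORT=np.array([.5346,-.0812,.060])
E
python3 - <<'E'
from port import *
p,Rc,s=pose(); print(p,s["clock"],s["width"]*85.4,s["force"],s["q"])
rows(PORT+.104*A,RT,n=8)
E
```

```text
[ 0.42387875 -0.36499126  0.14928768] 14.85 28.492526602283903 [ 0.43793282 -0.17478831 -2.07086573] [-7.93581316e-01  4.20731541e-01  1.67357507e+00 -1.14191632e-03
  1.04858457e+00 -6.81590900e-01]
n 8
[[ 3.679  1.53  -0.064  0.054  0.     0.   ]
 [ 3.679  1.524 -0.147  0.054  0.     0.   ]
 [ 3.679  1.513 -0.23   0.054  0.     0.   ]
 [ 3.679  1.498 -0.312  0.054  0.     0.   ]
 [ 3.68   1.479 -0.392  0.054  0.     0.   ]
 [ 3.68   1.455 -0.472  0.054  0.     0.   ]
 [ 3.68   1.426 -0.55   0.054  0.     0.   ]
 [ 3.68   1.394 -0.627  0.054  0.     0.   ]]
```

>>> {"api": "step_arm", "payload": {
  "rows": [
    {"dx":3.5,"dy":1.5,"dz":-0.3,"wx":0.054,"wy":0,"wz":0},
    {"dx":3.7,"dy":1.52,"dz":-0.3,"wx":0.054,"wy":0,"wz":0},
    {"dx":3.7,"dy":1.51,"dz":-0.35,"wx":0.054,"wy":0,"wz":0},
    {"dx":3.7,"dy":1.5,"dz":-0.4,"wx":0.054,"wy":0,"wz":0},
    {"dx":3.7,"dy":1.48,"dz":-0.45,"wx":0.054,"wy":0,"wz":0},
    {"dx":3.7,"dy":1.45,"dz":-0.5,"wx":0.054,"wy":0,"wz":0},
    {"dx":3.5,"dy":1.43,"dz":-0.55,"wx":0.054,"wy":0,"wz":0},
    {"dx":2.5,"dy":1.39,"dz":-0.6,"wx":0.054,"wy":0,"wz":0},
    {"dx":0,"dy":0,"dz":0,"wx":0,"wy":0,"wz":0},
    {"dx":0,"dy":0,"dz":0,"wx":0,"wy":0,"wz":0}
  ]
}}

```text
clock: 16.1
eef_pos: [0.5827, -0.0934, 0.1733]
tool_rot: [-0.158, 0.729, 0.65, -0.146]
force: [0.8, 0.3, -2.4]
width: 0.331
```

```bash
python3 - <<'E'
from port import *
p,Rc,s=pose(); print(p,s["clock"],s["width"]*85.4,s["force"],s["q"])
rows(PORT+.084*A,RT,n=1)
im=get_image("side"); cv2.imwrite("pics/side24.png",im[:,:,::-1])
t=get_image("top"); cv2.imwrite("pics/top24.png",t[:,:,::-1])
t=Rc.as_matrix()[:,2]
def capP(o,t,c): return proj(np.vstack([ring(o,.0125,t),ring(o-.0095*t,.0175,t),ring(o-.07*t,.015,t)]),c)
o1=p+.0042*t; o2=o1+.030*(np.array([0,0,1])+t)
for c,x0,y0,f in(("side",210,120,"24"),("top",260,140,"24")):
    P=[((0,0,255),capP(o1,t,c)),((255,0,255),capP(o2,t,c))]
    overlay(f"pics/{c}24.png",f"pics/o{c}24.png",x0,y0,120,100,6,P)
E
```

```text
[ 0.58274211 -0.09337017  0.17331239] 16.1 28.304338463386912 [ 0.77301234  0.28132815 -2.41932392] [-0.21299693  0.70411698  1.2069575  -0.04878476  1.66153702 -0.09134686]
n 1
[[ 0.696  0.316  3.946  0.003  0.006 -0.004]]
```

View pics/oside24.png

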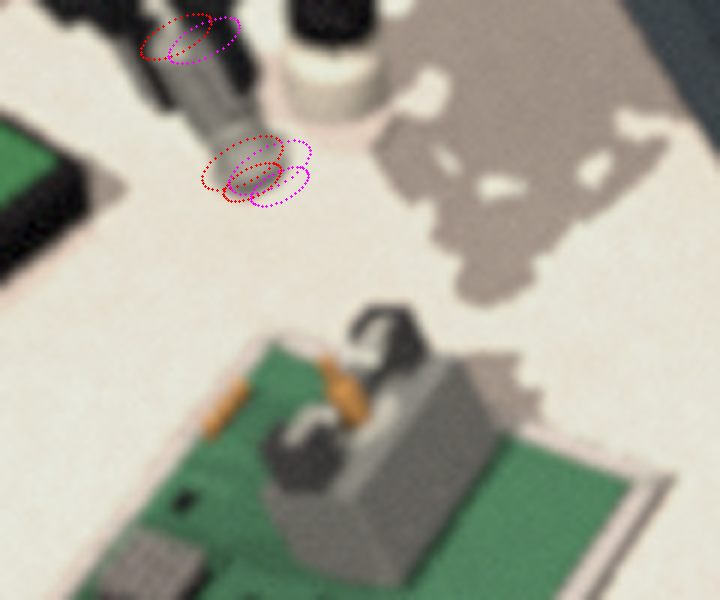

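View pics/otop24.png

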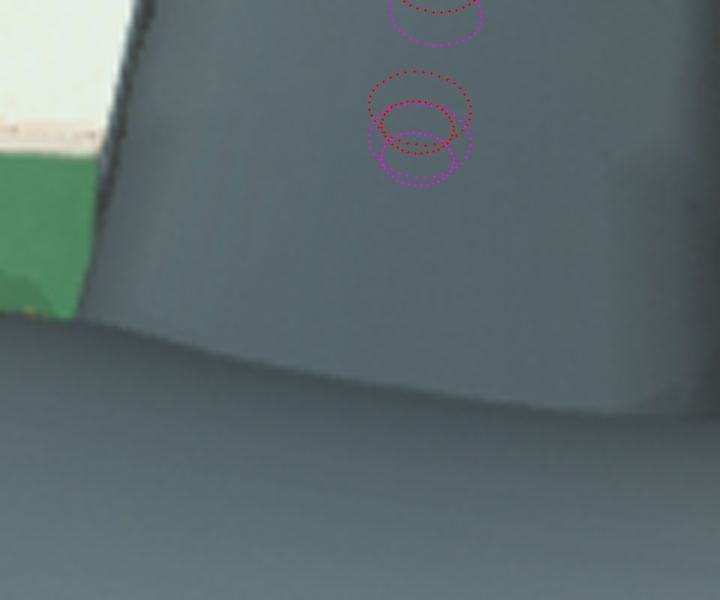

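```bash
cat >> port.py <<'E'
def capP(o,t,c): return proj(np.vstack([ring(o,.0125,t,60),ring(o-.0095*t,.0175,t,60),ring(o-.07*t,.015,t,60)]),c)
E
python3 - <<'E'
from port import *
p=np.array([.58274211,-.09337017,.17331239]);q=read_state()["tool_rot"]
Rc=R.from_quat([q[1],q[2],q[3],q[0]]); t=Rc.as_matrix()[:,2]; o=p+.0042*t
overlay("pics/side24.png","pics/z1.png",225,115,40,45,9,[((0,0,255),capP(o,t,"side"))],1.5)
overlay("pics/side24.png","pics/z2.png",225,115,40,45,9,[],1.5)
cv2.imwrite("pics/z.png",np.hstack([cv2.imread("pics/z1.png"),cv2.imread("pics/z2.png")]))
E
```

```text
(no output)
```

View pics/z.png

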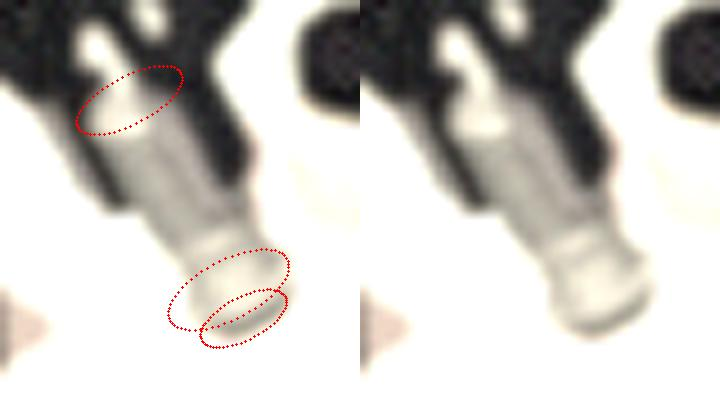

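```bash
python3 - <<'E'
from port import *
p=np.array([.58274211,-.09337017,.17331239]);q=read_state()["tool_rot"]
Rc=R.from_quat([q[1],q[2],q[3],q[0]]); t=Rc.as_matrix()[:,2]; o=p+.0042*t
overlay("pics/side24.png","pics/z1.png",225,110,40,48,10,[((0,0,255),capP(o,t,"side"))],1)
overlay("pics/side24.png","pics/z2.png",225,110,40,48,10,[],1)
a=np.hstack([cv2.imread("pics/z1.png"),cv2.imread("pics/z2.png")]).astype(float)
a=255*np.clip((a-40)/190,0,1)**1.8
cv2.imwrite("pics/z.png",a)
E
```

```text
[ WARN:0@0.467] global loadsave.cpp:1063 imwrite_ Unsupported depth image for selected encoder is fallbacked to CV_8U.
```

View pics/z.png

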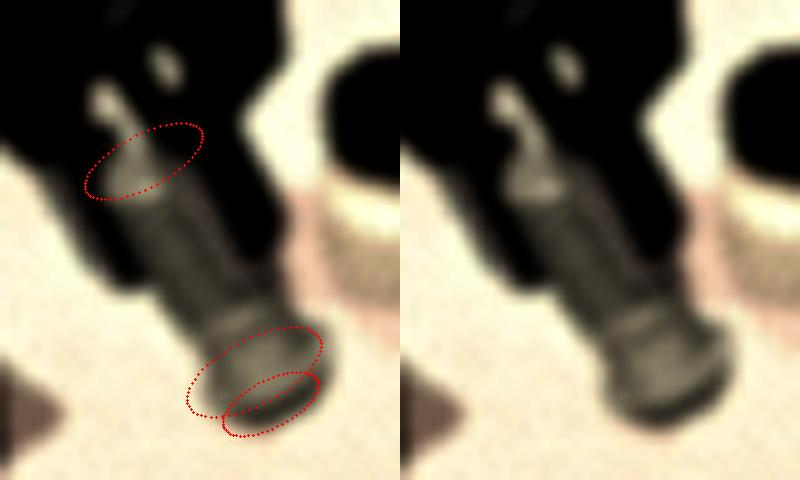

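```bash
sed -i 's/^PORT=.*/PORT=np.array([.5352,-.0803,.0598])/' port.py; python3 - <<'E'
from port import *
p,Rc,s=pose(); t=Rc.as_matrix()[:,2]; print(p,s["clock"], p+.0042*t-PORT, (p+.0042*t-PORT)@A)
rows(PORT+(.050+.0042)*A,RT,n=4)
E
```

```text
[ 0.58255768 -0.09361171  0.17333519] 16.2 [ 0.04560124 -0.01313904  0.10972401] 0.11921685181241522
n 4
[[ 0.209  0.094  1.729  0.001  0.002 -0.001]
 [ 0.206  0.095  1.73   0.001  0.002 -0.001]
 [ 0.203  0.097  1.73   0.001  0.002 -0.001]
 [ 0.201  0.098  1.73   0.001  0.002 -0.001]]
```

>>> {"api": "step_arm", "payload": {
  "rows": [
    {"dx":0.35,"dy":0.15,"dz":1.7,"wx":0.001,"wy":0.003,"wz":-0.002},
    {"dx":0.35,"dy":0.15,"dz":2.2,"wx":0.001,"wy":0.003,"wz":-0.002},
    {"dx":0.12,"dy":0.08,"dz":1.8,"wx":0,"wy":0,"wz":0},
    {"dx":0,"dy":0,"dz":0.6,"wx":0,"wy":0,"wz":0},
    {"dx":0,"dy":0,"dz":0,"wx":0,"wy":0,"wz":0}
  ]
}}

```text
clock: 16.82
eef_pos: [0.557, -0.0841, 0.1112]
tool_rot: [-0.162, 0.729, 0.649, -0.144]
force: [-0.8, -0.7, -1.3]
width: 0.335
```

```bash
python3 - <<'E'
from port import *
p,Rc,s=pose(); t=Rc.as_matrix()[:,2]; print(p,s["clock"], s["force"],(p+.0042*t-PORT)@A)
rows(PORT+(.050+.0042)*A,RT,n=1)
im=get_image("side"); cv2.imwrite("pics/side25.png",im[:,:,::-1])
o=p+.0042*t
np.save("o25.npy",np.r_[o,t])
PS=np.array([.5332,-.0809,.06])
overlay("pics/side25.png","pics/z1.png",235,140,50,60,8,[((0,0,255),capP(o,t,"side")),((255,0,255),capP(PS+.05*A,-A,"side"))],1)
overlay("pics/side25.png","pics/z2.png",235,140,50,60,8,[],1.2)
a=np.hstack([cv2.imread("pics/z1.png"),cv2.imread("pics/z2.png")])
cv2.imwrite("pics/z.png",a)
E
```

```text
[ 0.55695484 -0.08406272  0.11116669] 16.825 [-0.77166362 -0.67373479 -1.33539158] 0.05166838183797789
n 1
[[ 0.13   0.173  0.167  0.    -0.002 -0.004]]
```

View pics/z.png

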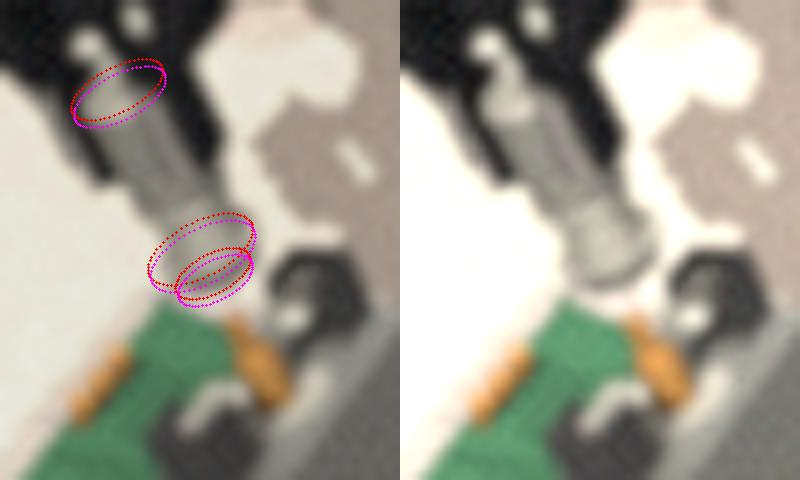

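```bash
cat >> port.py <<'E'
def pinP(o,c): return proj(np.vstack([ring(o+d*A,r,A,60) for d,r in((.034,.004),(.021,.0055),(.018,.0075),(0,.0075))]),c)
E
python3 - <<'E'
from port import *
PS=np.array([.5332,-.0809,.06])
overlay("pics/side0.png","pics/z1.png",250,168,35,40,11,[((255,0,0),pinP(PS,"side"))],1.3)
overlay("pics/side25.png","pics/z2.png",250,168,35,40,11,[((255,0,0),pinP(PS,"side"))],1.3)
cv2.imwrite("pics/z.png",np.hstack([cv2.imread("pics/z1.png"),cv2.imread("pics/z2.png")]))
t0=cv2.imread("pics/top0.png")
overlay("pics/top0.png","pics/zt.png",300,178,45,35,14,[((255,0,0),pinP(np.array([.5351,-.0831,.06]),"top"))],1.2)
E
```

```text
(no output)
```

View pics/z.png

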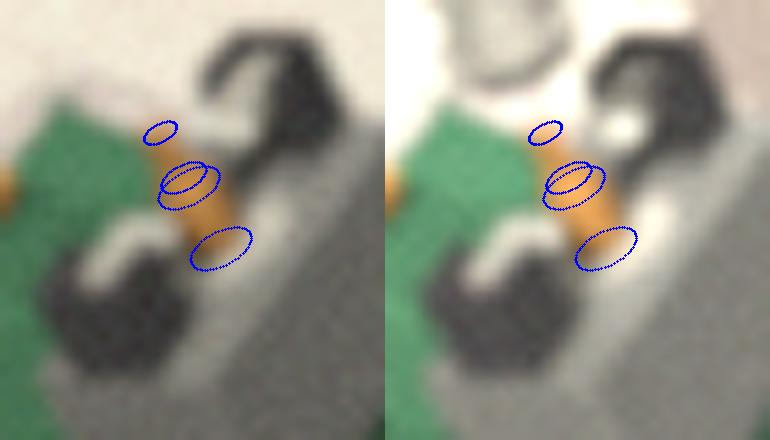

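View pics/zt.png

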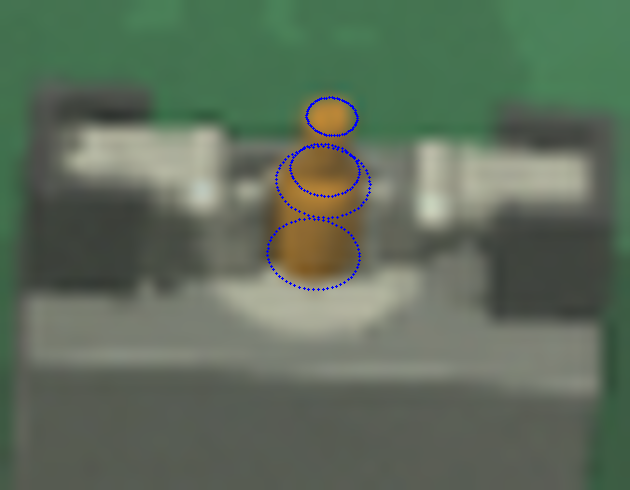

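```bash
cat >> port.py <<'E'
def sil(o,t,c):
    # filled silhouette hull polygons of cap in pixel coords
    prof=[(0,.0125),(.009,.0175),(.010,.0175),(.0101,.0125),(.026,.0125),(.0261,.015),(.07,.015)]
    return [cv2.convexHull(np.vstack([proj(ring(o-a[0]*t,a[1],t,60),c),proj(ring(o-b_[0]*t,b_[1],t,60),c)]).astype(np.float32))[:,0] for a,b_ in zip(prof[:-1],prof[1:])]
def outline(o,t,c,x0,y0,w,h,s):
    m=np.zeros((h*s,w*s),np.uint8)
    for poly in sil(o,t,c): cv2.fillPoly(m,[(((poly-[x0,y0]+.5)*s-.5).round()).astype(np.int32)],255)
    cs,_=cv2.findContours(m,cv2.RETR_EXTERNAL,cv2.CHAIN_APPROX_NONE); return m,cs
E
python3 - <<'E'
from port import *
d=np.load("o25.npy");o,t=d[:3],d[3:]
W=C["side"]["world_to_cam"][:3,:3]
im=cv2.imread("pics/side25.png"); x0,y0,w,h,s=240,140,36,40,11
outs=[]
for du,dv in((0,0),(1.2,-.3)):
    # shift in px -> world
    sh=(du*W[0]-dv*W[1])/.455/1000
    a=cv2.resize(im[y0:y0+h,x0:x0+w],None,fx=s,fy=s,interpolation=cv2.INTER_CUBIC)
    m,cs=outline(o+sh,t,"side",x0,y0,w,h,s); cv2.drawContours(a,cs,-1,(0,0,255),1); outs.append(a)
cv2.imwrite("pics/z.png",np.hstack(outs))
print(proj(o,"side"),proj(o+ (W[0])/.455/1000,"side"))
E
```

```text
[[261.14343525 173.71062677]] [[262.04047375 173.71072674]]
```

View pics/z.png

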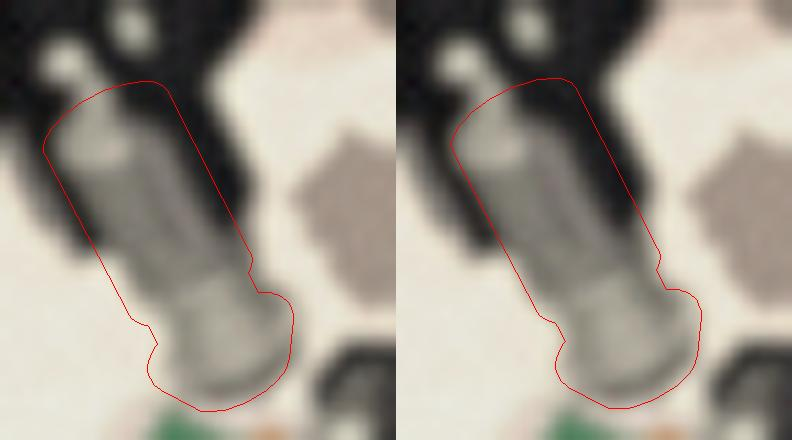

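>>> {"api": "step_arm", "payload": {
  "rows": [
    {"dx":0.13,"dy":0.15,"dz":0.6,"wx":0,"wy":-0.002,"wz":-0.004},
    {"dx":0,"dy":0,"dz":0.6,"wx":0,"wy":0,"wz":0},
    {"dx":0,"dy":0,"dz":0,"wx":0,"wy":0,"wz":0}
  ]
}}

```text
clock: 17.25
eef_pos: [0.5541, -0.0825, 0.0999]
tool_rot: [-0.161, 0.728, 0.651, -0.143]
force: [0.9, 0.1, -1.6]
width: 0.335
```

```bash
python3 - <<'E'
from port import *
p,Rc,s=pose(); t=Rc.as_matrix()[:,2]; print(p,s["clock"], s["force"],(p+.0042*t-PORT)@A)
rows(PORT+(.036+.0042)*A,RT,n=1)
im=get_image("side"); cv2.imwrite("pics/side26.png",im[:,:,::-1])
o=p+.0042*t
np.save("o26.npy",np.r_[o,t])
PS=np.array([.5332,-.0809,.06])
im=cv2.imread("pics/side26.png"); x0,y0,w,h,s=240,145,36,50,11
outs=[]
for oo,tt in((o,t),(PS+((o-PORT)@A)*A,-A)):
    a=cv2.resize(im[y0:y0+h,x0:x0+w],None,fx=s,fy=s,interpolation=cv2.INTER_CUBIC)
    m,cs=outline(oo,tt,"side",x0,y0,w,h,s); cv2.drawContours(a,cs,-1,(0,0,255),1); outs.append(a)
cv2.imwrite("pics/z.png",np.hstack(outs))
E
```

```text
[ 0.55407679 -0.08245879  0.09987994] 17.25 [ 0.9432888   0.11189692 -1.62246192] 0.040154446184123394
n 1
[[ 0.003 -0.029  0.415  0.002  0.     0.   ]]
```

View pics/z.png

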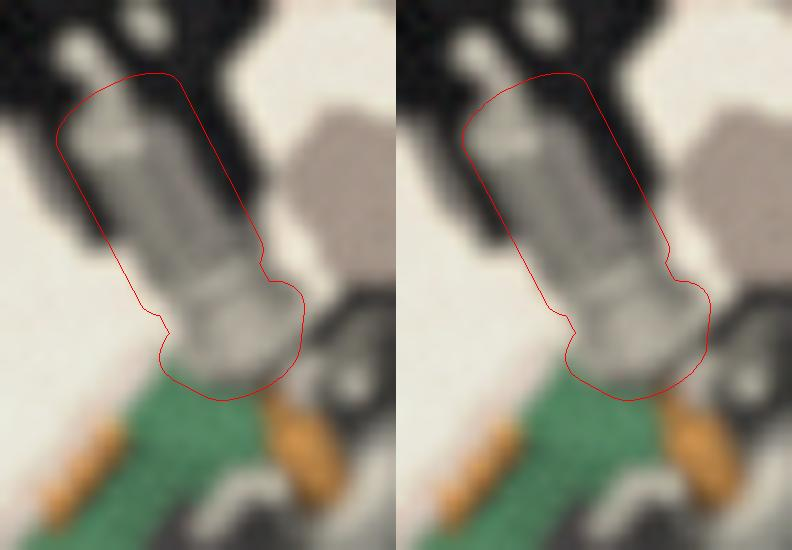

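>>> {"api": "step_arm", "payload": {
  "rows": [
    {"dx":0.07,"dy":0.05,"dz":0.6,"wx":0.002,"wy":0,"wz":0},
    {"dx":0,"dy":0,"dz":0.6,"wx":0,"wy":0,"wz":0},
    {"dx":0,"dy":0,"dz":0.3,"wx":0,"wy":0,"wz":0}
  ]
}}

```text
clock: 17.68
eef_pos: [0.5484, -0.0811, 0.0856]
tool_rot: [-0.161, 0.728, 0.651, -0.144]
force: [0.7, -0.5, -1.8]
width: 0.334
```

```bash
python3 - <<'E'
from port import *
p,Rc,s=pose(); t=Rc.as_matrix()[:,2]; print(p,s["clock"], s["force"],Rc.inv().apply(s["force"]),(p+.0042*t-PORT)@A)
rows(PORT+(.024+.0042)*A,RT,n=1)
im=get_image("side"); cv2.imwrite("pics/side27.png",im[:,:,::-1])
overlay("pics/side27.png","pics/z.png",235,150,55,55,11,[((255,0,0),pinP(np.array([.5332,-.0809,.06]),"side"))],1.2)
E
```

```text
[ 0.54842947 -0.08108396  0.08557964] 17.675 [ 0.66360285 -0.46558029 -1.77093235] [-0.38849573  1.39163568  1.30604607] 0.024757185790867605
n 1
[[-0.07  -0.11   0.076  0.001  0.     0.   ]]
```

View pics/z.png

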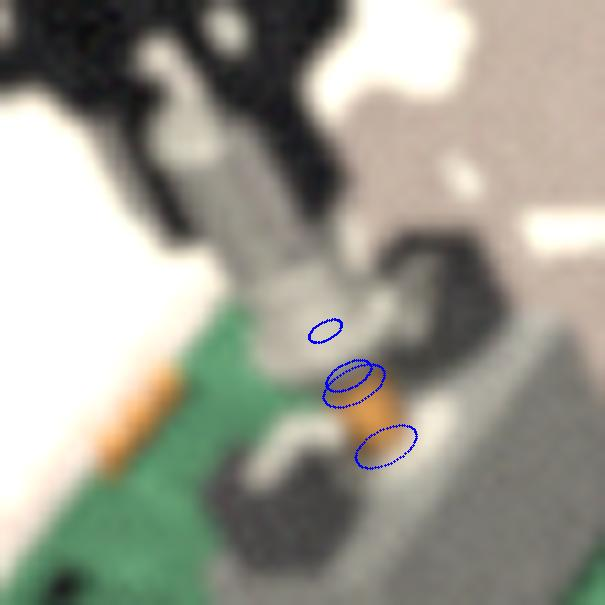

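>>> {"api": "step_arm", "payload": {
  "rows": [
    {"dx":-0.03,"dy":-0.05,"dz":0.4,"wx":0.001,"wy":0,"wz":0},
    {"dx":0,"dy":0,"dz":0.2,"wx":0,"wy":0,"wz":0}
  ]
}}

```text
clock: 17.98
eef_pos: [0.5451, -0.0811, 0.0799]
tool_rot: [-0.161, 0.728, 0.651, -0.144]
force: [0.7, 0.0, -2.0]
width: 0.33
```

```bash
cat > st.py <<'E'
from port import *
p,Rc,s=pose(); t=Rc.as_matrix()[:,2]; o=p+.0042*t-PORT
print(p,s["clock"],s["width"]*85.4,"Ftool",Rc.inv().apply(s["force"]).round(1),"Ttool",Rc.inv().apply(s["wrist_torque"]).round(2),"d",round((o@A)*1000,1),"lat(x',y)",(RT.inv().apply(o)*1000).round(1),"rot",(Rc.inv()*RT).as_rotvec().round(4))
E
python3 st.py
```

```text
[ 0.54505815 -0.0810566   0.07985558] 17.975 28.221238058957187 Ftool [0.1 1.5 1.5] Ttool [-0.41  0.03 -0.02] d 18.2 lat(x',y) [  0.4   0.5 -18.2] rot [-0.0002  0.0002  0.0004]
```

>>> {"api": "step_arm", "payload": {
  "rows": [
    {"dx":0,"dy":0,"dz":0.2,"wx":0,"wy":0,"wz":0},
    {"dx":0,"dy":0,"dz":0.2,"wx":0,"wy":0,"wz":0}
  ]
}}

```text
clock: 18.23
eef_pos: [0.5437, -0.0806, 0.0764]
tool_rot: [-0.161, 0.728, 0.651, -0.144]
force: [1.7, 1.0, 3.0]
width: 0.333
```

```bash
python3 st.py
```

```text
[ 0.54372085 -0.08062829  0.07637104] 18.225 28.42334772130665 Ftool [ 1.1  0.2 -3.3] Ttool [-0.28  0.2   0.01] d 14.4 lat(x',y) [  0.6   0.7 -14.4] rot [ 0.0009 -0.0003  0.0004]
```

>>> {"api": "step_arm", "payload": {
  "rows": [
    {"dx":0.03,"dy":0,"dz":0.2,"wx":0,"wy":0,"wz":0}
  ]
}}

```text
clock: 18.35
eef_pos: [0.5435, -0.0804, 0.0751]
tool_rot: [-0.161, 0.728, 0.651, -0.143]
force: [2.7, -0.9, 5.6]
width: 0.336
```

```bash
python3 st.py; python3 - <<'E'
from port import *
im=get_image("side"); cv2.imwrite("pics/side28.png",im[:,:,::-1])
overlay("pics/side28.png","pics/z.png",235,150,55,55,11,[],1.2)
E
```

```text
[ 0.54348432 -0.08037053  0.07505077] 18.35 28.682469987768375 Ftool [-0.5  0.1 -6.3] Ttool [-0.26  0.06  0.01] d 13.1 lat(x',y) [  0.9   1.  -13.1] rot [ 0.0024 -0.      0.0004]
```

View pics/z.png

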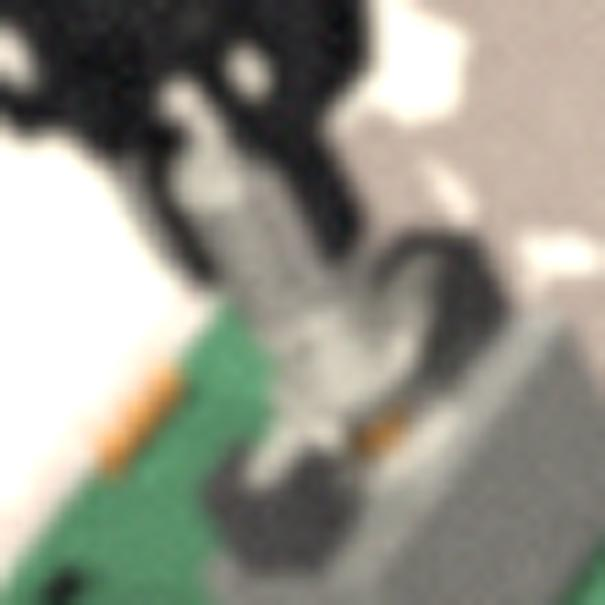

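>>> {"api": "step_arm", "payload": {
  "rows": [
    {"dx":0,"dy":-0.02,"dz":0.3,"wx":0.002,"wy":0,"wz":0},
    {"dx":0,"dy":0,"dz":0.2,"wx":0,"wy":0,"wz":0}
  ]
}}

```text
clock: 18.65
eef_pos: [0.5413, -0.0802, 0.0704]
tool_rot: [-0.161, 0.728, 0.651, -0.144]
force: [1.1, 0.8, 3.4]
width: 0.331
```

```bash
python3 st.py
```

```text
[ 0.54132624 -0.08021035  0.07043163] 18.65 28.25887100884747 Ftool [ 0.9 -0.6 -3.5] Ttool [-0.13  0.12  0.03] d 8.0 lat(x',y) [ 0.8  1.  -8. ] rot [0.0012 0.0002 0.0003]
```

>>> {"api": "step_arm", "payload": {
  "rows": [
    {"dx":0,"dy":-0.02,"dz":0.25,"wx":0.001,"wy":0,"wz":0}
  ]
}}

```text
clock: 18.77
eef_pos: [0.5401, -0.0801, 0.0681]
tool_rot: [-0.161, 0.728, 0.651, -0.144]
force: [5.1, 1.2, 4.5]
width: 0.329
```

>>> {"api": "step_arm", "payload": {
  "rows": [
    {"dx":0,"dy":-0.01,"dz":0.25,"wx":0,"wy":0,"wz":0}
  ]
}}

```text
clock: 18.9
eef_pos: [0.5393, -0.08, 0.0661]
tool_rot: [-0.161, 0.728, 0.651, -0.144]
force: [4.0, 0.6, 7.5]
width: 0.335
```

```bash
python3 st.py
```

```text
[ 0.53931921 -0.08002691  0.06606694] 18.9 28.573362538386718 Ftool [ 1.   0.4 -8.5] Ttool [-0.2   0.12  0.02] d 3.2 lat(x',y) [ 0.7  1.  -3.2] rot [0.0014 0.0002 0.0003]
```

>>> {"api": "step_arm", "payload": {
  "rows": [
    {"dx":0,"dy":-0.01,"dz":0.2,"wx":0.001,"wy":0,"wz":0}
  ]
}}

```text
clock: 19.02
eef_pos: [0.5388, -0.08, 0.0648]
tool_rot: [-0.161, 0.728, 0.651, -0.144]
force: [2.9, 1.2, 9.5]
width: 0.335
```

>>> {"api": "step_arm", "payload": {
  "rows": [
    {"dx":0,"dy":0,"dz":0.15,"wx":0,"wy":0,"wz":0}
  ]
}}

```text
clock: 19.15
eef_pos: [0.5386, -0.08, 0.0641]
tool_rot: [-0.16, 0.728, 0.651, -0.144]
force: [2.5, 0.4, 11.0]
width: 0.34
```

```bash
python3 st.py
```

```text
[ 0.53860774 -0.07995748  0.06413339] 19.15 29.032706326815763 Ftool [  0.6  -2.4 -11.1] Ttool [ 0.19  0.13 -0.01] d 1.1 lat(x',y) [ 0.7  1.2 -1.1] rot [0.0024 0.0004 0.0002]
```

>>> {"api": "step_arm", "payload": {
  "rows": [
    {"dx":0,"dy":-0.03,"dz":0.2,"wx":0.002,"wy":0,"wz":0}
  ]
}}

```text
clock: 19.27
eef_pos: [0.5383, -0.0799, 0.0636]
tool_rot: [-0.16, 0.728, 0.651, -0.144]
force: [5.6, -0.4, 17.4]
width: 0.338
```

>>> {"api": "step_arm", "payload": {
  "rows": [
    {"dx":0,"dy":0,"dz":0.2,"wx":0,"wy":0,"wz":0}
  ]
}}

```text
clock: 19.4
eef_pos: [0.5384, -0.08, 0.0635]
tool_rot: [-0.16, 0.728, 0.651, -0.143]
force: [4.2, 0.9, 20.8]
width: 0.338
```

```bash
python3 st.py
```

```text
[ 0.53842107 -0.07997044  0.06347984] 19.4 28.848904248239442 Ftool [  1.4  -5.  -20.6] Ttool [0.99 0.22 0.05] d 0.5 lat(x',y) [ 0.7  1.3 -0.5] rot [0.0044 0.0007 0.    ]
```

>>> {"api": "step_arm", "payload": {
  "rows": [
    {"dx":0,"dy":-0.04,"dz":0.2,"wx":0.004,"wy":0,"wz":0},
    {"dx":0,"dy":0,"dz":0.15,"wx":0,"wy":0,"wz":0}
  ]
}}

```text
clock: 19.65
eef_pos: [0.5385, -0.0799, 0.0636]
tool_rot: [-0.159, 0.728, 0.651, -0.143]
force: [2.6, 1.8, 13.0]
width: 0.338
```

```bash
python3 st.py; python3 - <<'E'
from port import *
im=get_image("side"); cv2.imwrite("pics/side29.png",im[:,:,::-1])
overlay("pics/side29.png","pics/z.png",225,140,70,60,10,[],1.2)
for c in("side",):
  for q in("latch_l","latch_r","pin","collar"): print(q,models.search_frame(q,c)[:2])
E
python3 st.py
```

```text
[ 0.53846017 -0.07993545  0.06361207] 19.65 28.847883708277266 Ftool [  2.1  -3.3 -12.8] Ttool [0.49 0.24 0.04] d 0.6 lat(x',y) [ 0.7  1.3 -0.6] rot [ 0.0048  0.001  -0.0001]
latch_l []
latch_r []
pin []
collar [{'bbox': [243.6, 322.5, 22.2, 23.7], 'score': 0.76}, {'bbox': [246.7, 236.6, 16.2, 17.8], 'score': 0.61}]
[ 0.53841411 -0.07995868  0.063577  ] 19.9 28.537907318671817 Ftool [  0.7  -4.  -13.8] Ttool [0.42 0.22 0.02] d 0.6 lat(x',y) [ 0.7  1.3 -0.6] rot [ 0.0047  0.001  -0.0001]
```

View pics/z.png

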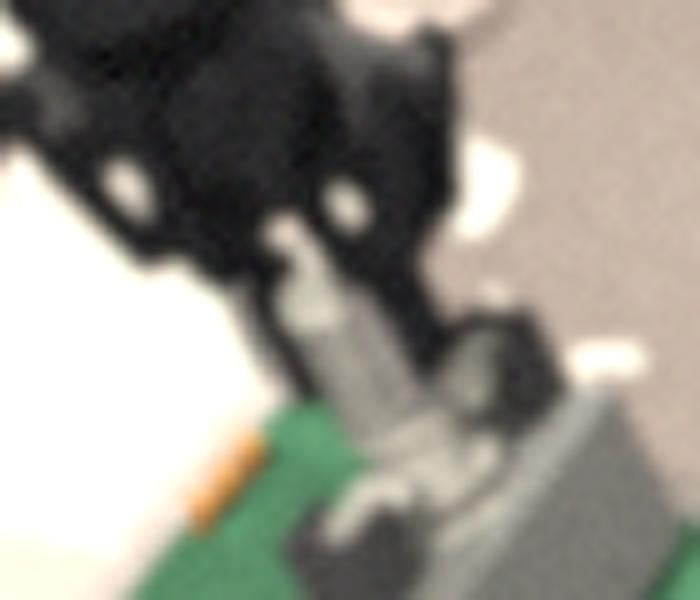

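>>> {"api": "step_arm", "payload": {
  "rows": [
    {"dx":0,"dy":-0.04,"dz":0.3,"wx":0.004,"wy":0,"wz":0}
  ]
}}

```text
clock: 20.02
eef_pos: [0.5384, -0.08, 0.0634]
tool_rot: [-0.159, 0.728, 0.651, -0.143]
force: [6.7, 1.0, 27.9]
width: 0.332
```

```bash
python3 st.py; python3 - <<'E'
from port import *
im=get_image("top"); cv2.imwrite("pics/top30.png",im[:,:,::-1]); im=get_image("side");cv2.imwrite("pics/side30.png",im[:,:,::-1])
for i in range(4): get_image("side")
overlay("pics/side30.png","pics/z.png",200,150,100,100,6,[],1.2)
E
python3 st.py
```

```text
[ 0.53842193 -0.08001001  0.06337384] 20.025 28.31286091793171 Ftool [  1.7  -5.8 -28. ] Ttool [0.94 0.26 0.05] d 0.4 lat(x',y) [ 0.6  1.4 -0.4] rot [ 0.0044  0.0013 -0.0003]
[ 0.53842989 -0.07998839  0.0634343 ] 20.325 28.256513985080097 Ftool [  1.3  -5.2 -23.1] Ttool [0.72 0.14 0.01] d 0.4 lat(x',y) [ 0.7  1.4 -0.4] rot [ 0.0045  0.0013 -0.0002]
```

View pics/z.png

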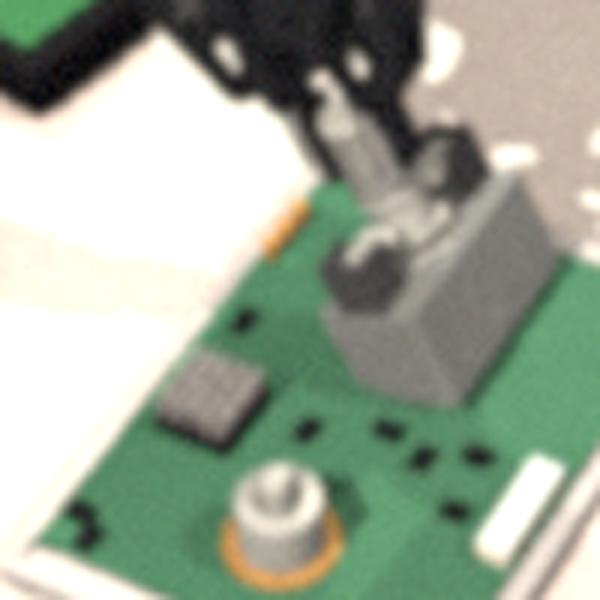

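```bash
python3 - <<'E'
from port import *
PS=np.array([.5332,-.0809,.06])
im=cv2.imread("pics/side30.png"); x0,y0,w,h,s=245,155,36,45,11
outs=[]
for d in (0,.0055):
    a=cv2.resize(im[y0:y0+h,x0:x0+w],None,fx=s,fy=s,interpolation=cv2.INTER_CUBIC)
    m,cs=outline(PS+d*A,-A,"side",x0,y0,w,h,s); cv2.drawContours(a,cs,-1,(0,0,255),1); outs.append(a)
cv2.imwrite("pics/z.png",np.hstack(outs))
E
python3 st.py
```

```text
[ 0.53842989 -0.07998839  0.0634343 ] 20.325 28.256513985080097 Ftool [  1.3  -5.2 -23.1] Ttool [0.72 0.14 0.01] d 0.4 lat(x',y) [ 0.7  1.4 -0.4] rot [ 0.0045  0.0013 -0.0002]
```

View pics/z.png

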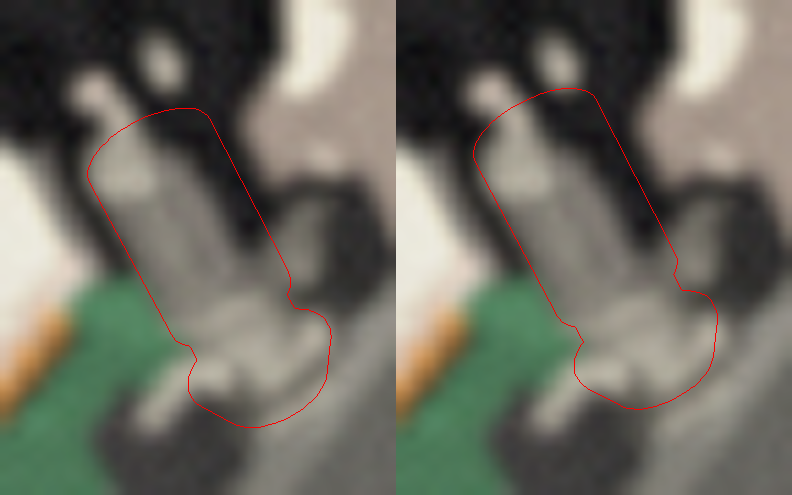

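```bash
python3 - <<'E'
from station import env
print(env.finish_job())
E
python3 st.py
```

```text
the job is handed in; nothing more can be done
None
the job is handed in; nothing more can be done
```

I put the steel collar over the post and let go of it. I then pressed the test cap home on the tilted port and handed the job in at about 20.3 s, with the cap still gripped and pressed.

**Collar:** it met the brass pad with 21 N at the height I had worked out. The last side picture shows it lying flat on the pad around the post. The red ring was not touched.

**Cap:**
- The latches were first felt about 14.4 mm from home, as expected, and the push force fell off around 8 mm.
- After that the pin force matched its spring: about 10 N at 3.2 mm from home and 12.6 N at 1.1 mm. The cap then came to a hard stop.
- At the end the push along the port's axis read about 23 N, or roughly 25 N with the tool's weight bias taken out. The pin alone needs 13 N. The arm sat 0.4 mm from the calculated home position and was tilted by less than 0.3°.

**What disagreed or was not shown:**
- **Fingertip height:** the real fingertips sat about 30 mm higher than the reported tool height. My first closing passed over the collar without touching it. I then lowered until it gripped and worked from the gripped positions after that.
- **Camera offsets:** the two cameras disagreed by 2–3 mm, so I checked the final alignment with the side camera and the forces.
- **Cap outline:** in the side picture the cap looked about 1 pixel (2 mm) further out than the model. The force readings did not support that.
- **Latches:** the networks did not find the latches or the pin in the last picture. That both latches snapped in is inferred from the travel and forces, not seen directly.
- **Sideways load:** about 5 N of sideways force on the gripper remained at the end.

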